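# Turn a spa vanity round for the next guest

## Task

Get the spa counter ready for the next guest: stand every square soap plate that lies on the counter squarely on its edge, one to a groove and down on the groove's floor, in the white slotted rack to drain, and pluck every bath melt out of the pocket tray and put it in the round dish. When all of that is in place, press the plunger of the desk bell fully down to its stop to call the guest, and let it come up again; leave the other things on the counter where they are.

Things in the scene. Friction and masses are not known exactly. Their poses are not given: they have to be found in the camera images.
- melt1: bath melt: cream-coloured hard square block 22 x 22 mm and 16 mm high with a round raised cap on top (17 mm across; total height 22 mm), about 14 g. Origin: centre of its underside; z towards the cap, x and y square to its sides. Four to six are present (None if absent), each starting upright in a pocket of the tray.
- melt2: bath melt: cream-coloured hard square block 22 x 22 mm and 16 mm high with a round raised cap on top (17 mm across; total height 22 mm), about 14 g. Origin: centre of its underside; z towards the cap, x and y square to its sides. Four to six are present (None if absent), each starting upright in a pocket of the tray.
- melt3: bath melt: cream-coloured hard square block 22 x 22 mm and 16 mm high with a round raised cap on top (17 mm across; total height 22 mm), about 14 g. Origin: centre of its underside; z towards the cap, x and y square to its sides. Four to six are present (None if absent), each starting upright in a pocket of the tray.
- melt4: bath melt: cream-coloured hard square block 22 x 22 mm and 16 mm high with a round raised cap on top (17 mm across; total height 22 mm), about 14 g. Origin: centre of its underside; z towards the cap, x and y square to its sides. Four to six are present (None if absent), each starting upright in a pocket of the tray.
- melt5: bath melt: cream-coloured hard square block 22 x 22 mm and 16 mm high with a round raised cap on top (17 mm across; total height 22 mm), about 14 g. Origin: centre of its underside; z towards the cap, x and y square to its sides. Four to six are present (None if absent), each starting upright in a pocket of the tray.
- melt6: bath melt: cream-coloured hard square block 22 x 22 mm and 16 mm high with a round raised cap on top (17 mm across; total height 22 mm), about 14 g. Origin: centre of its underside; z towards the cap, x and y square to its sides. Four to six are present (None if absent), each starting upright in a pocket of the tray.
- plate1: soap plate: square flat pale bamboo plate 60 x 60 x 8 mm, about 40 g, with four dark drain grooves on both faces. Origin: its centre; z is the normal of its flat faces, x and y run square to its edges. Two or three are present (None if absent), each starting flat on the counter.
- plate2: soap plate: square flat pale bamboo plate 60 x 60 x 8 mm, about 40 g, with four dark drain grooves on both faces. Origin: its centre; z is the normal of its flat faces, x and y run square to its edges. Two or three are present (None if absent), each starting flat on the counter.
- plate3: soap plate: square flat pale bamboo plate 60 x 60 x 8 mm, about 40 g, with four dark drain grooves on both faces. Origin: its centre; z is the normal of its flat faces, x and y run square to its edges. Two or three are present (None if absent), each starting flat on the counter.
- tray: fixed dark wooden pocket tray 100 x 150 mm, 14 mm high. Origin: centre of its underside, z up. Six square pockets 26 mm wide and 7 mm deep, at x = -25 and +25 mm and y = -50, 0 and +50 mm; a melt stands on the pocket's floor (7 mm above the counter), so its top is 15 mm above the tray's upper face.
- dish: fixed round blue ceramic dish, outer diameter 152 mm, rim 15 mm high, wall 4 mm, flat inner floor 5 mm above the counter and about 136 mm across. Origin: centre of its underside.
- rack: fixed white rack: a block 44 (x) x 134 (y) x 34 mm high with three straight grooves along its x axis, open on top and at both ends, centred at y = -52, 0, +52 mm, each 13.5 mm wide and 26 mm deep (floor 8 mm above the counter). Origin: centre of its underside, z up. A plate stood square in a groove has its centre 38 mm above the counter and sticks out 8 mm at each end.
- plunger (a joint): plunger of the desk bell, m: 0 up, 0.006 fully down at its stop. It springs back; about 1.5 N starts it moving and 5 N takes it to the stop.
- bell_head (a point): centre of the top face of the bell's plunger head (steel button 20 mm across, 55 mm above the counter when up). The fixed bell under it is a steel dome on a dark round wooden base, 80 mm across and 39 mm high to the top of the dome.
- jar: bystander: small white jar with a metal cap, 40 mm across, 40 mm high; origin centre of underside
- lotion: bystander: amber bottle, 48 mm across, 130 mm high; origin centre of underside
- candle: bystander: clear glass tumbler, 68 mm across, 75 mm high; origin centre of underside

How it is judged:
On the way, in this order (a step that is already met when the one before it is completed fails the run):
1. every melt lies in the dish and every soap plate stands in a groove of the rack (horizontal distance between each of melt1, melt2, melt3, melt4, melt5, melt6 and dish below 0.066 m and z of melt1 in the frame of dish between 0.002 and 0.036 m and linear speed of each of melt1, melt2, melt3, melt4, melt5, melt6, plate1, plate2, plate3 below 0.02 m/s and z of melt2 in the frame of dish between 0.002 and 0.036 m and z of melt3 in the frame of dish between 0.002 and 0.036 m and z of melt4 in the frame of dish between 0.002 and 0.036 m and z of melt5 in the frame of dish between 0.002 and 0.036 m and z of melt6 in the frame of dish between 0.002 and 0.036 m and angle between the z axis of each of plate1, plate2, plate3 and the y axis of rack, either way round below 0.26 rad and z of plate1 in the frame of rack between 0.033 and 0.0425 m and x of plate1 in the frame of rack between -0.02 and 0.02 m and y of plate1 in the frame of rack between -0.066 and 0.066 m and z of plate2 in the frame of rack between 0.033 and 0.0425 m and x of plate2 in the frame of rack between -0.02 and 0.02 m and y of plate2 in the frame of rack between -0.066 and 0.066 m and z of plate3 in the frame of rack between 0.033 and 0.0425 m and x of plate3 in the frame of rack between -0.02 and 0.02 m and y of plate3 in the frame of rack between -0.066 and 0.066 m), for 0.2 s.
2. the bell's plunger is pressed down to its stop (value of joint plunger above 0.005 m), for 0.03 s.
At the end, for the whole second after the job is handed in: Every melt present rests in the dish (within 66 mm of its centre); every plate present stands on edge at rest in a groove (normal within 15 degrees of the rack's y axis, centre 33 to 42.5 mm above the counter and within 20 mm of the rack's middle along the groove); the plunger is up (all of step 1 and value of joint plunger below 0.0015 m); the robot touches nothing.
It fails at once if a bystander is pushed away by more than 6 cm or knocked over (distance of any of jar, lotion, candle from where it was at the start of the episode above 0.06 m or angle between any of jar, lotion, candle's own z axis and vertical above 0.7 rad).
Of melt1, melt2, melt3, melt4, melt5, melt6 only 4 to 6 are there at a start; the rules pass over those that are not, and their reading is None.
Of plate1, plate2, plate3 only 2 to 3 are there at a start; the rules pass over those that are not, and their reading is None.
At some moment in a run one of plate1, plate2, plate3 may be knocked a few centimetres aside while the robot is not near it.
Once in a run the grip may slacken for a moment while it holds something.
It also fails if it takes over 210 s, if anything falls off the work surface, if the arm or the gripper's body presses on something with over 40 N, if the wrist force passes 120 N, or if a joint passes its speed limit or range.

## Robot

A 7-joint arm with a two-finger parallel gripper is mounted at the origin on the work surface. World frame = base frame: x ahead of the robot, y to its left, z up, the work surface at z = 0. Lengths are in m, angles in rad, forces in N, time in s.
With the tool pointing down it reaches from about 0.35 to 0.775 m from the base axis. Payload 3.1 kg.
Tool frame: the origin (TCP) lies at the very end of the fingers, on their centre line; the grasp point (between the pads) lies behind it (bot.grip_point_offset is the y of the grasp point in the tool frame, in m); y points along the fingers, z is the direction in which the jaws open and shut, and the axes are right-handed (so a half turn about y gives the same grasp; the last joint's range is limited). The gripper opens to 85 mm and grips with 20 to 120 N. Pads are 22 mm wide; open, the fingers measure 114 mm over their backs; the gripper's body (76 mm by 85 mm) begins 54 mm behind the grasp point. The pads swing forward as they close: fully open they stand 13 mm farther back than shut.
Start: joints at [1.246, 0.311, 0.014, 1.512, -0.004, 1.319, -0.027], TCP at [0.154, -0.528, 0.231] pointing down, gripper open.
Joint ranges: [-2.7, 2.7], [-0.3, 1.91], [-1.27, 1.3], [0.12, 2.57], [-1.44, 4.58], [0.2, 2.03], [-3.05, 3.05]. Speed limits (rad/s): [2.79, 2.79, 3.14, 3.14, 3.14, 3.14, 3.14].

## Interface

Orientations are given as a unit quaternion [x, y, z, w].
In Python, from bench import bot gives the robot as it stands.
- The arm moves only by the shell command python3 -m handwheel 'ROWS'. ROWS is text: rows parted by semicolons, each of 7 numbers parted by spaces: the turn, a rotation vector about the tool's x, y, z in rad, then the shift along the tool's x, y, z in m, then the finger opening in m, from 0 to 0.0854. In form: rx ry rz tx ty tz gripper; .... A call has exactly 8 rows; each row shifts and turns the commanded pose from where the row before left it, along the tool's axes as they then stand; what a row does not reach is not made up. A row lasts 1/10 s, in which the tool goes at most 50 mm and 8.59 degrees, less where a joint would pass 70% of its speed; a pose out of reach is approached as far as the arm can. A call is refused whole if a number of a shift passes 0.05 or a number of a turn 0.15, either way. A call with a gripper value outside its range is refused whole. The fingers move at their own pace and stop on an object; the grip force is fixed at half the most. Time passes only in rows, so rows that do not move let the fingers close, or fill a call up. It gives the time, the measured TCP pose, the force and the opening at its end, in the units of the state.
- bot.read_state(): the state, without advancing time (a new reading comes with each control period).
- bot.get_image(name): name is "scene" or "top" or "wrist"; returns the picture (400x640x3 uint8, blue, green, red); there is no depth.
- bot.camera_model(name): a dict with "fovy" (degrees; the focal length in pixels is half the picture's height over the tangent of half this angle, whatever the lens; pixels are square), "cx", "cy" (the principal point, pixels), "k1" (the pictures are not rectified: a ray, as slopes to the right and down, at radius r is drawn at 1 + k1 r^2 times it, then the intrinsics apply), "rvec" (rotation vector, rad) and "tvec" (3), from world to camera coordinates, as OpenCV has them. Camera axes: x right, y down, z forward; pixel columns grow to the right and rows downward; lengths in m; the calibration is good to about 2 mm. A picture is of the moment at which its call begins: read the wrist's pose just before it. camera_model takes no time and is no camera call; for the wrist camera it gives the pose at the moment of the call.
- bot.close_job(): hands the job in, once; it reports no verdict.
The state is a dict: "t": time; "joints": joint angles; "joint_vel": joint speeds; "joint_efforts": joint torques, N m; "tool_pos": TCP position; "tool_rot": TCP orientation; "force": force on the tool from outside, world axes, zero at the start; "torque": the same for the moment, N m; "opening": finger opening in m.
Only numpy, scipy, OpenCV 4.12 (cv2) and the standard library are available. Lean on these libraries where they do the work, as an engineer would, in place of code of your own. Each camera call takes 0.05 s, during which the arm holds its last target.

## Working session

There is one attempt and no reset: what is moved stays moved. The work goes in short steps, Python scripts to look and compute and a shell command to move; the robot and the scene stay as the last step left them, time stands still between calls to the robot, and variables do not carry over. Pictures are saved under pics/ and viewed, and the job is handed in when it is done.

```bash
ls -la; mkdir -p pics; python3 - <<'E'
from bench import bot
import cv2
print(bot.read_state()); print(bot.grip_point_offset)
for n in ("scene","top","wrist"):
    print(n,bot.camera_model(n)); cv2.imwrite(f"pics/{n}0.png",bot.get_image(n))
E
```

```text
total 12
drwxr-xr-x  3 agent agent 4096 Dec  6 18:17 .
drwxr-xr-x 23 root  root  4096 Dec  6 18:17 ..
drwxr-xr-x  2 agent agent 4096 Dec  6 18:17 pics
{'t': 0.0, 'joints': array([ 1.24632633,  0.31172258,  0.01397151,  1.51307986, -0.00442289,
        1.31920013, -0.02724   ]), 'joint_vel': array([-1.16069774e-03, -4.27294378e-04, -2.02279025e-04,  1.22649305e-03,
       -1.02988250e-03,  1.68170367e-03, -1.09478443e-05]), 'joint_efforts': array([-9.36448596e-04, -3.79915774e+01,  1.45863388e-01, -2.30593443e+01,
        1.23467215e-02,  1.36370971e-02, -1.48224694e-05]), 'tool_pos': array([ 0.15328145, -0.52743708,  0.23021351]), 'tool_rot': array([-0.09980169,  0.70087706, -0.69921915,  0.09951659]), 'force': array([ 0.18500555,  0.33904121, -0.72042407]), 'torque': array([-0.01808966,  0.02176879,  0.05604753]), 'opening': 0.08568916933692647}
-0.0187
scene {'fovy': 56.28019027768375, 'cx': 321.5233733736318, 'cy': 195.67055512645115, 'k1': -0.02474046250876752, 'rvec': array([ 1.24568276,  2.43261793, -0.82333941]), 'tvec': array([ 0.346212  , -0.38221809,  1.28144218])}
top {'fovy': 48.36308571019755, 'cx': 321.13955253432187, 'cy': 190.27761955492994, 'k1': -0.1277735071516354, 'rvec': array([ 2.16925497, -2.21858604,  0.06577288]), 'tvec': array([0.03809362, 0.63241635, 1.36465822])}
wrist {'fovy': 58.993222655165766, 'cx': 312.2548642169451, 'cy': 196.5641448830369, 'k1': -0.07973787093795036, 'rvec': array([-2.32393788,  1.74446206,  0.25217803]), 'tvec': array([-0.54714331, -0.037414  ,  0.37990554])}
```

View pics/scene0.png

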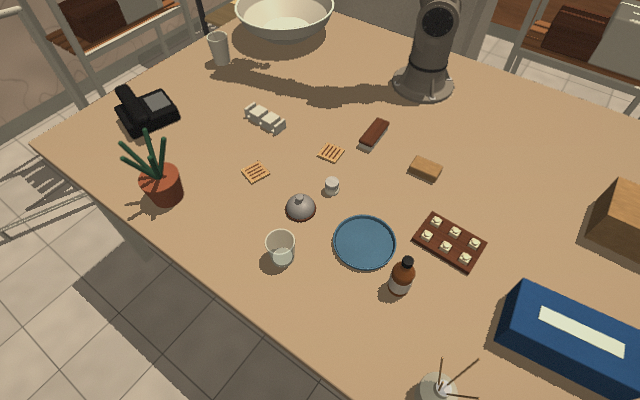

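View pics/top0.png

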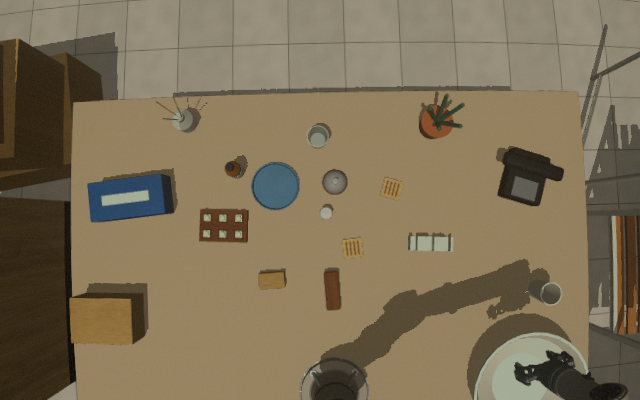

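View pics/wrist0.png

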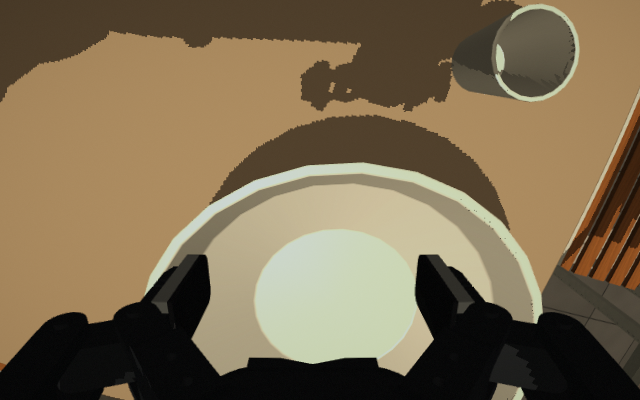

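```bash
cat > h.py <<'E'
import numpy as np, cv2
from scipy.spatial.transform import Rotation as R
from bench import bot
def K(m,h=400):
    f=h/2/np.tan(np.radians(m['fovy'])/2); return f
def ray(m,u,v):
    f=K(m); xd=np.array([(u-m['cx'])/f,(v-m['cy'])/f]); x=xd.copy()
    for _ in range(30): x=xd/(1+m['k1']*(x@x))
    Rm=cv2.Rodrigues(np.array(m['rvec']))[0]
    return -Rm.T@np.array(m['tvec']), Rm.T@np.r_[x,1]
def p2w(m,u,v,z):
    o,d=ray(m,u,v); return o+d*(z-o[2])/d[2]
def w2p(m,P):
    Rm=cv2.Rodrigues(np.array(m['rvec']))[0]; c=Rm@np.array(P,float)+m['tvec']; x=c[:2]/c[2]
    x=x*(1+m['k1']*(x@x)); return x*K(m)+[m['cx'],m['cy']]
E
python3 - <<'E'
from h import *
m=bot.camera_model("top")
for n,u,v,z in [("plateA",391,188,.008),("plateB",352,248,.008),("rack",430.5,243,.034),("dish",275.5,186,.015),("tray",224,225,.014),("bell",335,182,.055),("jar",326,212,.04),("lotion",233,169,.1),("candle",318,135,.07),("brown",332,290,.02),("tan",271,281,.02)]:
    print(n,p2w(m,u,v,z).round(3))
im=cv2.imread("pics/top0.png")
cv2.imwrite("pics/top0a.png",cv2.resize(im[150:270,190:390],None,fx=4,fy=4,interpolation=2))
cv2.imwrite("pics/top0b.png",cv2.resize(im[160:310,310:470],None,fx=4,fy=4,interpolation=2))
E
```

```text
plateA [ 0.636 -0.196  0.008]
plateB [ 0.452 -0.068  0.008]
rack [ 0.462 -0.309  0.034]
dish [0.65  0.166 0.015]
tray [0.532 0.329 0.014]
bell [ 0.655 -0.018  0.055]
jar [0.565 0.011 0.04 ]
lotion [0.697 0.282 0.1  ]
candle [0.797 0.03  0.07 ]
brown [ 0.325 -0.003  0.02 ]
tan [0.356 0.185 0.02 ]
```

View pics/top0a.png

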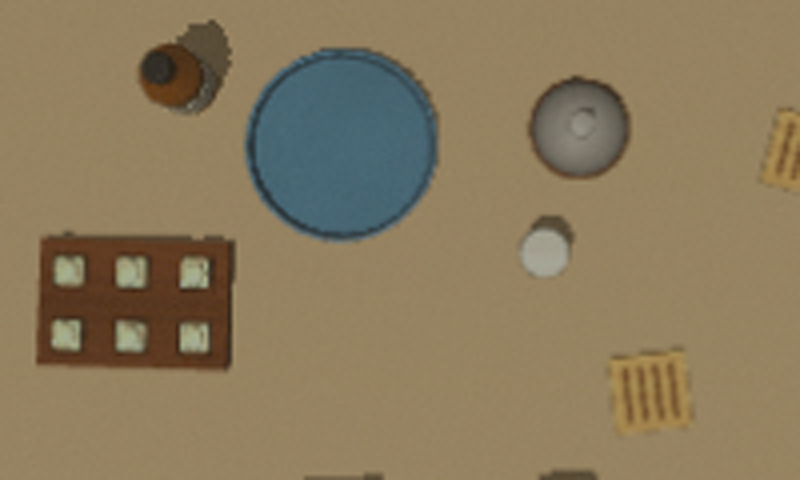

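View pics/top0b.png

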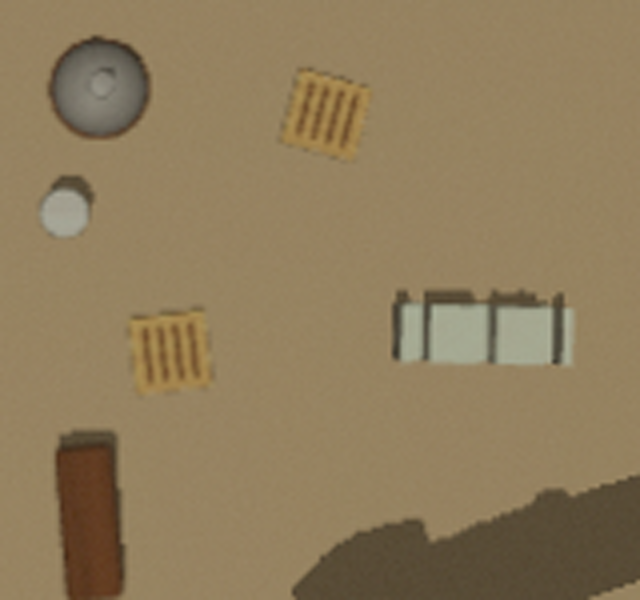

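```bash
python3 - <<'E'
from h import *
s=bot.read_state(); q=s['joints']; print(s['t'])
Rt=R.from_quat(s['tool_rot']).as_matrix(); print(Rt.round(3)); print(s['tool_pos'])
def fk(q):
    al=np.array([0,-1,1,1,1,1,-1])*np.pi/2; a=[0,0,0,.0525,.0775,0,.076]; d=[.267,0,.293,0,.3425,0,.097]
    T=np.eye(4)
    for i in range(7):
        ca,sa=np.cos(al[i]),np.sin(al[i]); c,n=np.cos(q[i]),np.sin(q[i])
        T=T@np.array([[c,-n,0,a[i]],[n*ca,c*ca,-sa,-sa*d[i]],[n*sa,c*sa,ca,ca*d[i]],[0,0,0,1]])
    return T
T=fk(q);print(T.round(3), np.arctan2(T[1,3],T[0,3]), np.hypot(T[0,3],T[1,3]),np.hypot(*s['tool_pos'][:2]), np.arctan2(s['tool_pos'][1],s['tool_pos'][0]))
# camera in tool frame
m=bot.camera_model('wrist'); Rm=cv2.Rodrigues(m['rvec'])[0]
print((Rt.T@(-Rm.T@m['tvec']-s['tool_pos'])).round(4)); print((Rm@Rt).round(3))
E
python3 -m handwheel '0 0 0 0 0 0 0.085;0 0 0 0 0 0 0.085;0 0 0 0 0 0 0.085;0 0 0 0 -0.02 0 0.085;0 0 0 0 -0.02 0 0.085;0 0 0 0 -0.02 0 0.085;0 0 0 0 0 0 0.085;0 0 0 0 0 0 0.085'
```

```text
0.15
[[-0.96  -0.001  0.279]
 [-0.279  0.002 -0.96 ]
 [ 0.    -1.    -0.002]]
[ 0.1533124  -0.52761491  0.23046   ]
[[ 0.277  0.96  -0.036  0.17 ]
 [ 0.954 -0.279 -0.112  0.524]
 [-0.118 -0.003 -0.993  0.373]
 [ 0.     0.     0.     1.   ]] 1.2582084224404375 0.5511969597520804 0.5494380637985339 -1.2880073739609266
[-0.0702 -0.1434 -0.0015]
[[ 0.     0.001  1.   ]
 [ 0.96  -0.28  -0.   ]
 [ 0.28   0.96  -0.001]]
t: 0.95
tool_pos: [0.1535, -0.5282, 0.2913]
tool_rot: [0.1, -0.7, 0.7, -0.1]
force: [-0.3, 1.0, -0.1]
opening: 0.0848
```

```bash
cat >> h.py <<'E'
import json
def st(log=True):
    s=bot.read_state()
    if log:
        open('log.jsonl','a').write(json.dumps([list(map(float,s['joints'])),list(map(float,s['tool_pos'])),list(map(float,s['tool_rot']))])+"\n")
    return s
def down(zyaw):
    "tool down with tool z at world yaw (deg)"
    a=np.radians(zyaw); z=np.array([np.cos(a),np.sin(a),0]); y=np.array([0,0,-1.]); return np.c_[np.cross(y,z),y,z]
def plan(pos,Rt=None,n=None,s=None,vmax=.045,wmax=.14):
    s=s or st(); R0=R.from_quat(s['tool_rot']).as_matrix(); p0=s['tool_pos']; pos=np.array(pos,float)
    if Rt is None: Rt=R0
    w=R.from_matrix(R0.T@Rt).as_rotvec()
    if n is None: n=int(max(np.ceil(np.linalg.norm(w)/wmax),np.ceil(np.linalg.norm(pos-p0)/vmax),1))
    dw=w/n; M=np.zeros((3,3)); Rk=R0.copy(); 
    for k in range(n): M+=Rk; Rk=Rk@R.from_rotvec(dw).as_matrix()
    t=np.linalg.solve(M,pos-p0)
    print('n',n,'row:',' '.join(f'{v:.4f}' for v in np.r_[dw,t]),'| from',p0.round(4),'op',round(s['opening'],4),'t',round(s['t'],2),'q',s['joints'].round(2),'yaw',np.degrees(np.arctan2(R0[1,2],R0[0,2])).round(1),'F',s['force'].round(1))
E
python3 - <<'E'
from h import *
plan([.452,-.068,.25],down(0))
E
```

```text
n 13 row: -0.0000 -0.0991 0.0000 -0.0449 0.0032 -0.0053 | from [ 0.1535 -0.5282  0.2913] op 0.0848 t 0.95 q [ 1.24  0.29  0.02  1.4  -0.    1.46 -0.03] yaw -73.8 F [-0.3  1.  -0.1]
```

```bash
python3 -m handwheel '0 -0.099 0 -0.0449 0.0032 -0.0053 0.085;0 -0.099 0 -0.0449 0.0032 -0.0053 0.085;0 -0.099 0 -0.0449 0.0032 -0.0053 0.085;0 -0.099 0 -0.0449 0.0032 -0.0053 0.085;0 -0.099 0 -0.0449 0.0032 -0.0053 0.085;0 -0.099 0 -0.0449 0.0032 -0.0053 0.085;0 -0.099 0 -0.0449 0.0032 -0.0053 0.085;0 -0.099 0 -0.0449 0.0032 -0.0053 0.085' ; python3 -c "
from h import *
plan([.452,-.068,.25],down(0),5)"
```

```text
t: 1.75
tool_pos: [0.4126, -0.2866, 0.2639]
tool_rot: [-0.364, 0.607, -0.606, 0.363]
force: [1.0, -0.4, 0.8]
opening: 0.0849
n 5 row: 0.0004 -0.0983 -0.0002 -0.0446 0.0028 -0.0052 | from [ 0.4126 -0.2866  0.2639] op 0.0849 t 1.75 q [ 0.83  0.22 -0.31  1.57  0.07  1.37  0.02] yaw -28.2 F [ 1.  -0.4  0.8]
```

```bash
python3 -m handwheel '0 -0.098 0 -0.0446 0.0028 -0.0052 0.085;0 -0.098 0 -0.0446 0.0028 -0.0052 0.085;0 -0.098 0 -0.0446 0.0028 -0.0052 0.085;0 -0.098 0 -0.0446 0.0028 -0.0052 0.085;0 -0.098 0 -0.0446 0.0028 -0.0052 0.085;0 0 0 0 0 0 0.085;0 0 0 0 0 0 0.085;0 0 0 0 0 0 0.085' ; python3 -c "
from h import *
plan([.452,-.068,.25],down(0),5)
m=bot.camera_model('wrist');im=bot.get_image('wrist');cv2.imwrite('pics/w1.png',im)
json.dump({k:np.array(v).tolist() for k,v in m.items()},open('w1.json','w'))"
```

```text
t: 2.55
tool_pos: [0.4522, -0.0716, 0.2509]
tool_rot: [-0.498, 0.502, -0.502, 0.497]
force: [0.5, -0.7, 0.6]
opening: 0.0848
n 5 row: 0.0003 -0.0017 0.0001 -0.0007 0.0002 -0.0000 | from [ 0.4522 -0.0716  0.2509] op 0.0848 t 2.55 q [ 0.58  0.14 -0.52  1.69  0.07  1.33  0.04] yaw -0.5 F [ 0.5 -0.7  0.6]
```

View pics/w1.png

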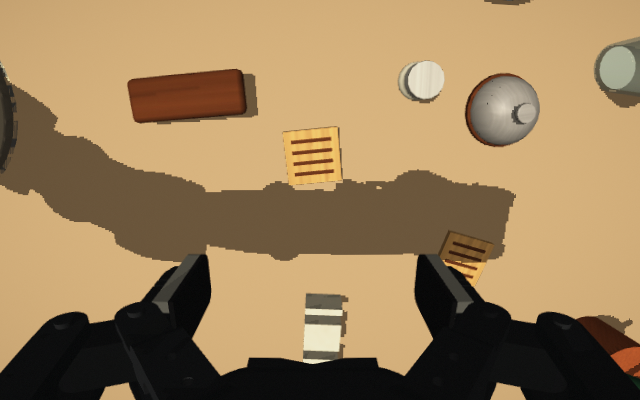

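```bash
python3 - <<'E'
from h import *
m=json.load(open('w1.json'))
for n,pts in dict(B=[(283,131),(338,127),(342,183),(290,185)],A=[(448,231),(494,243)]).items():
    P=np.array([p2w(m,*p,.008) for p in pts]);print(n,P.round(4).tolist(),P.mean(0).round(4), np.linalg.norm(np.roll(P,-1,0)-P,axis=1).round(3))
print(p2w(m,525,113,.055),p2w(m,424,80,.04))
im=cv2.imread('pics/w1.png');cv2.imwrite('pics/w1z.png',cv2.resize(im[110:200,270:360],None,fx=6,fy=6,interpolation=2))
# fit kinematics later
E
```

```text
B [[0.4191, -0.0376, 0.008], [0.4786, -0.0338, 0.008], [0.4837, -0.0962, 0.008], [0.4251, -0.098, 0.008]] [ 0.4516 -0.0664  0.008 ] [0.06  0.063 0.059 0.061]
A [[0.6107, -0.1557, 0.008], [0.6698, -0.1722, 0.008]] [ 0.6402 -0.1639  0.008 ] [0.061 0.061]
[ 0.65663382 -0.01571506  0.055     ] [0.55931327 0.01397579 0.04      ]
```

View pics/w1z.png

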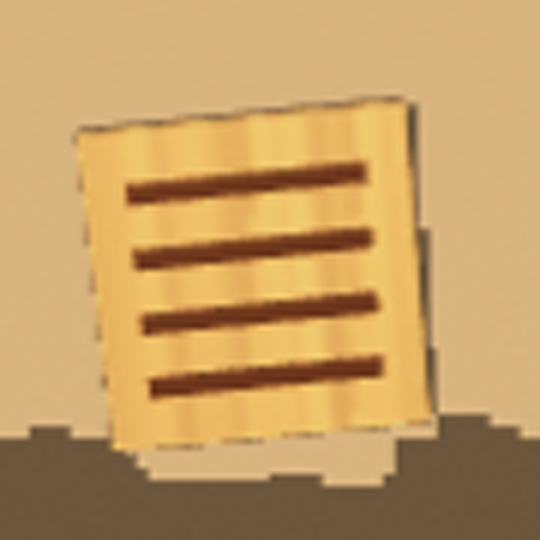

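```bash
cat > kin.py <<'E'
from h import *
from scipy.optimize import least_squares
SG=np.array([1,1,1,1,1,1,1.])
def fk(q,p):
    al=np.array([0,-1,1,1,1,1,-1])*np.pi/2; a=[0,0,0,p[2],p[3],0,p[5]]; d=[p[0],0,p[1],0,p[4],0,p[6]]
    q=q+p[7:14]; T=np.eye(4)
    for i in range(7):
        ca,sa=np.cos(al[i]),np.sin(al[i]); c,n=np.cos(q[i]),np.sin(q[i])
        T=T@np.array([[c,-n,0,a[i]],[n*ca,c*ca,-sa,-sa*d[i]],[n*sa,c*sa,ca,ca*d[i]],[0,0,0,1]])
    S=np.diag([1,-1,1.]); 
    return S@T[:3,3], S@T[:3,:3]@S@R.from_rotvec(p[14:17]).as_matrix()
def load():
    L=[json.loads(l) for l in open('log.jsonl')]; return [(np.array(a),np.array(b),R.from_quat(c).as_matrix()) for a,b,c in L]
p0=np.r_[.267,.293,.0525,.0775,.3425,.076,.27,np.zeros(7),0,0,0]
def fit(D):
    # init tool rot
    pa=p0.copy(); pa[14:17]=R.from_matrix(fk(D[0][0],p0)[1].T@D[0][2]).as_rotvec()
    pr=np.r_[np.ones(7)*.05,np.ones(7)*.05,np.ones(3)*.3]; x0=pa.copy()
    def f(p):
        r=[]
        for q,t,Rr in D:
            a,b=fk(q,p); r+=list((a-t)/.001)+list(R.from_matrix(b.T@Rr).as_rotvec()/.003)
        return np.r_[r,(p-x0)/pr]
    s=least_squares(f,pa); e=np.array([np.r_[fk(q,s.x)[0]-t,R.from_matrix(fk(q,s.x)[1].T@Rr).as_rotvec()] for q,t,Rr in D])
    return s.x,e
if __name__=='__main__':
    D=load(); p,e=fit(D); print(len(D),p.round(4)); print(e.round(4)); np.save('p.npy',p)
E
python3 kin.py
```

```text
3 [ 0.0265  0.3183  0.2709  0.0352 -0.0871  0.1774 -0.367  -0.0688  0.3546
  1.6513  0.885   0.7805 -0.2037  0.053   2.7098 -0.8793  1.2317]
[[ 0.0002 -0.0007  0.0025 -0.0051 -0.0139 -0.0001]
 [ 0.0005 -0.0004 -0.0087  0.0334 -0.0106 -0.0211]
 [-0.0021  0.0005  0.0063 -0.0283  0.0244  0.0216]]
```

```bash
python3 - <<'E'
s=open('kin.py').read()
a=s.index('def fk'); b=s.index('def load')
s=s[:a]+'''def rot(ax,t):
    return R.from_euler(ax,t).as_matrix()
def fk(q,p):
    g=-1.
    M=np.eye(3); t=np.array([0,0,p[0]])
    M=M@rot('z',-q[0])@rot('y',q[1])@rot('z',-q[2]); t=t+M@np.array([p[2],0,p[1]])
    M=M@rot('y',q[3]); t=t+M@np.array([p[3],0,p[4]])
    M=M@rot('z',-q[4])@rot('y',q[5]); t=t+M@np.array([p[5],0,p[6]])
    M=M@rot('z',-q[6])
    return t, M@R.from_rotvec(p[7:10]).as_matrix()
'''+s[b:]
s=s.replace("p0=np.r_[.267,.293,.0525,.0775,.3425,.076,.27,np.zeros(7),0,0,0]","p0=np.r_[.3,.3,0,0,.3,0,.27,0,0,0]").replace("pa[14:17]","pa[7:10]").replace("np.ones(7)*.05,np.ones(7)*.05,np.ones(3)*.3","np.ones(7)*.2,np.ones(3)*.3")
open('kin.py','w').write(s)
E
python3 kin.py
```

```text
3 [ 1.5450e-01  5.9460e-01  4.0000e-04 -9.0300e-02  4.2990e-01  5.7400e-02
  4.7440e-01  1.2092e+00 -1.2092e+00 -1.2092e+00]
[[ 0.017   0.0062 -0.      0.      0.      0.    ]
 [ 0.0026  0.0013  0.      0.     -0.      0.    ]
 [-0.001  -0.0006  0.     -0.     -0.     -0.    ]]
```

```bash
python3 -c "
from h import *
plan([.53,.31,.24],down(0),8)"
```

```text
n 8 row: 0.0002 -0.0012 0.0001 -0.0478 0.0014 0.0095 | from [ 0.4523 -0.0719  0.251 ] op 0.0848 t 2.6 q [ 0.58  0.14 -0.52  1.69  0.07  1.33  0.04] yaw -0.5 F [-0.4  0.8  0.3]
```

```bash
python3 -m handwheel '0 -0.001 0 -0.0478 0.0014 0.0095 0.085;0 -0.001 0 -0.0478 0.0014 0.0095 0.085;0 -0.001 0 -0.0478 0.0014 0.0095 0.085;0 -0.001 0 -0.0478 0.0014 0.0095 0.085;0 -0.001 0 -0.0478 0.0014 0.0095 0.085;0 -0.001 0 -0.0478 0.0014 0.0095 0.05;0 -0.001 0 -0.0478 0.0014 0.0095 0.035;0 -0.001 0 -0.0478 0.0014 0.0095 0.035' ;  python3 -m handwheel '0 0 0 0 0 0 0.035;0 0 0 0 0 0 0.035;0 0 0 0 0 0 0.035;0 0 0 0 0 0 0.035;0 0 0 0 0 0 0.035;0 0 0 0 0 0 0.035;0 0 0 0 0 0 0.035;0 0 0 0 0 0 0.035'; python3 -c "
from h import *
plan([.53,.31,.25],down(0),5)
m=bot.camera_model('wrist');im=bot.get_image('wrist');cv2.imwrite('pics/w2.png',im)
json.dump({k:np.array(v).tolist() for k,v in m.items()},open('w2.json','w'))"
```

```text
t: 3.4
tool_pos: [0.5316, 0.3117, 0.2395]
tool_rot: [0.5, -0.5, 0.501, -0.499]
force: [1.2, -0.2, 0.5]
opening: 0.0432
t: 4.2
tool_pos: [0.5298, 0.3119, 0.2407]
tool_rot: [-0.5, 0.499, -0.5, 0.501]
force: [-0.5, -0.1, 0.2]
opening: 0.0349
n 5 row: -0.0001 0.0003 0.0000 0.0004 -0.0019 0.0000 | from [0.5298 0.3119 0.2407] op 0.0349 t 4.2 q [-0.14  0.52 -0.68  1.28  0.32  1.44 -0.79] yaw 0.1 F [-0.5 -0.1  0.2]
```

View pics/w2.png

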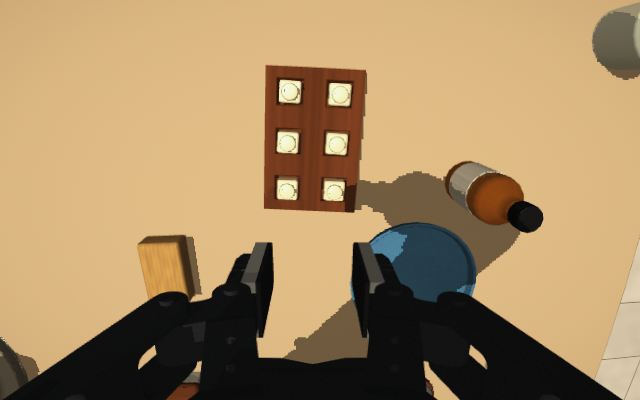

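```bash
python3 - <<'E'
from h import *
m=json.load(open('w2.json')); im=cv2.imread('pics/w2.png')
cv2.imwrite('pics/w2z.png',cv2.resize(im[60:220,255:375],None,fx=5,fy=5,interpolation=2)[:600] if 0 else cv2.resize(im[60:216,255:375],None,fx=3.8,fy=3.8,interpolation=2))
C=np.array([p2w(m,*p,.014) for p in [(265,66),(366,71),(355,212),(264,208)]]); print(C.round(4), C.mean(0), np.linalg.norm(np.roll(C,-1,0)-C,axis=1))
M=np.array([p2w(m,*p,.029) for p in [(290,91),(340,95),(288,143),(337,144),(287,189),(335,191)]]); print(M.round(4),M.mean(0))
mt=bot.camera_model('top')
print('dish',p2w(mt,275.5,186,.015), [w2p(m,[.65+.076*np.cos(a),.166+.076*np.sin(a),.015]).round() for a in (0,1.57,3.14,4.71)])
E
```

```text
[[0.4814 0.4118 0.014 ]
 [0.5821 0.4072 0.014 ]
 [0.5759 0.2588 0.014 ]
 [0.4754 0.2633 0.014 ]] [0.52869556 0.33528163 0.014     ] [0.10086277 0.14855804 0.1005501  0.14864098]
[[0.5069 0.3874 0.029 ]
 [0.5554 0.3837 0.029 ]
 [0.5042 0.3368 0.029 ]
 [0.5534 0.3359 0.029 ]
 [0.5023 0.289  0.029 ]
 [0.5523 0.2869 0.029 ]] [0.52906856 0.33661334 0.029     ]
dish [0.64981506 0.16572874 0.015     ] [array([476., 285.]), array([420., 226.]), array([351., 287.]), array([408., 339.])]
```

View pics/w2z.png

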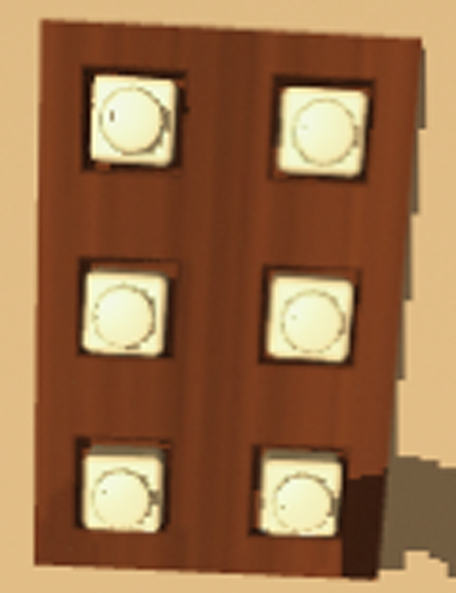

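```bash
python3 - <<'E'
from h import *
# camera in tool frame from initial
L=[json.loads(l) for l in open('log.jsonl')]
def tip(mf,pose,u,v,zt):
    o,d=ray(mf,u,v); Rt=R.from_quat(pose[2]).as_matrix(); o=Rt.T@(o-np.array(pose[1])); d=Rt.T@d
    return (o+d*(zt-o[2])/d[2]).round(4)
m=json.load(open('w2.json'))
for u,v in [(272,243),(353,243),(265,336),(359,336)]: print(tip(m,L[-1],u,v,np.sign(u-312)*.01745))
m=json.load(open('w1.json'))
for u,v in [(207,256),(417,256),(210,295),(415,295)]: print(tip(m,L[-3],u,v,np.sign(u-312)*.0424))
E
```

```text
[-0.0146 -0.0122 -0.0174]
[-0.0066  0.006   0.0174]
[ 0.0071 -0.0419 -0.0174]
[ 0.0202 -0.0252  0.0174]
[-0.0117 -0.0185 -0.0424]
[-0.0076 -0.0101  0.0424]
[ 0.005  -0.0197 -0.0424]
[ 0.0094 -0.0127  0.0424]
```

```bash
python3 -c "
from h import *
plan([.507,.387,.045],down(-2.5),6)"
```

```text
n 6 row: -0.0000 0.0076 0.0000 -0.0124 0.0326 -0.0040 | from [0.5297 0.312  0.2406] op 0.0349 t 4.25 q [-0.14  0.52 -0.68  1.28  0.32  1.44 -0.79] yaw 0.1 F [0.4 0.2 1.2]
```

```bash
python3 -m handwheel '0 0.0076 0 -0.0124 0.0326 -0.004 0.035;0 0.0076 0 -0.0124 0.0326 -0.004 0.035;0 0.0076 0 -0.0124 0.0326 -0.004 0.035;0 0.0076 0 -0.0124 0.0326 -0.004 0.035;0 0.0076 0 -0.0124 0.0326 -0.004 0.035;0 0.0076 0 -0.0124 0.0326 -0.004 0.035;0 0 0 0 0 0 0.035;0 0 0 0 0 0 0.035'; python3 -c "
from h import *
plan([.507,.387,.015],down(-2.5),4)
m=bot.camera_model('wrist');im=bot.get_image('wrist');cv2.imwrite('pics/w3.png',im)"
```

```text
t: 5.05
tool_pos: [0.5068, 0.3868, 0.0448]
tool_rot: [0.49, -0.511, 0.511, -0.489]
force: [0.1, 0.7, -0.3]
opening: 0.0347
n 4 row: 0.0002 0.0002 0.0002 -0.0001 0.0075 0.0000 | from [0.5068 0.3868 0.0448] op 0.0347 t 5.05 q [-0.3   0.72 -0.6   1.47  0.44  1.09 -1.03] yaw -2.4 F [ 0.1  0.7 -0.3]
```

View pics/w3.png

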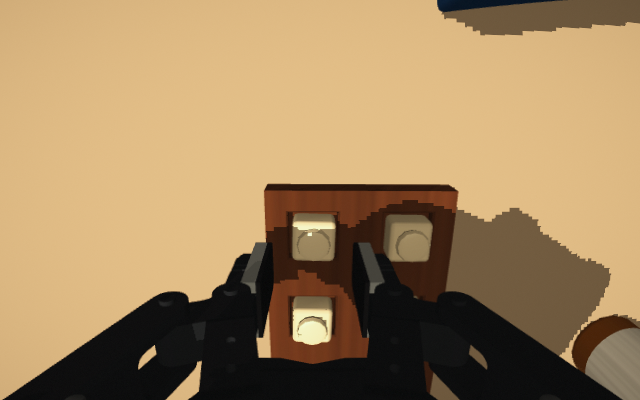

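```bash
python3 -c "
from h import *
m=bot.camera_model('wrist')
for p in [(313,243),(413,246),(312,330)]: print(p2w(m,*p,.029))
s=st(); Rt=R.from_quat(s['tool_rot']).as_matrix()
for x in (-.011,.011):
  for y in (0,-.004): print(x,y,w2p(m,s['tool_pos']+Rt@np.array([x,y,.0175])))
"
```

```text
[0.50732737 0.38872174 0.029     ]
[0.55698958 0.3846991  0.029     ]
[0.50456888 0.33780666 0.029     ]
-0.011 0 [355.1107831  239.23865841]
-0.011 -0.004 [356.18688145 242.92031975]
0.011 0 [353.34007451 283.59473372]
0.011 -0.004 [354.31744184 288.16589419]
```

```bash
python3 -m handwheel '0 0 0 -0.001 0.01 0 0.035;0 0 0 -0.0005 0.01 0 0.035;0 0 0 0 0.01 0 0.035;0 0 0 0 0 0 0.035;0 0 0 0 0 0 0.01;0 0 0 0 0 0 0.01;0 0 0 0 0 0 0.01;0 0 0 0 0 0 0.01'; python3 -c "
from h import *
plan([.507,.387,.06],down(-2.5),3);plan([.507,.387,.015],down(-2.5),3)"
```

```text
t: 5.9
tool_pos: [0.507, 0.3883, 0.0148]
tool_rot: [0.489, -0.511, 0.511, -0.489]
force: [0.2, 0.7, -0.9]
opening: 0.0199
n 3 row: 0.0000 0.0001 0.0001 0.0004 -0.0151 0.0000 | from [0.507  0.3883 0.0148] op 0.0199 t 5.9 q [-0.31  0.76 -0.59  1.49  0.46  1.04 -1.05] yaw -2.5 F [ 0.2  0.7 -0.9]
n 3 row: 0.0000 0.0001 0.0001 0.0004 -0.0001 0.0000 | from [0.507  0.3883 0.0148] op 0.0199 t 5.9 q [-0.31  0.76 -0.59  1.49  0.46  1.04 -1.05] yaw -2.5 F [ 0.2  0.7 -0.9]
```

```bash
python3 -m handwheel '0 0 0 0 -0.015 0 0.01;0 0 0 0 -0.02 0 0.01;0 0 0 0 -0.02 0 0.01;0 0 0 0 0 0 0.01;0 0 0 0 0 0 0.01;0 0 0 0 0 0 0.01;0 0 0 0 0 0 0.01;0 0 0 0 0 0 0.01'; python3 -c "
from h import *
plan([.672,.192,.065],down(-2.5),7)
m=bot.camera_model('wrist');im=bot.get_image('wrist');cv2.imwrite('pics/w4.png',im)"
```

```text
t: 6.7
tool_pos: [0.5066, 0.3879, 0.0689]
tool_rot: [-0.49, 0.511, -0.511, 0.488]
force: [0.2, -0.2, 0.0]
opening: 0.0203
n 7 row: 0.0002 0.0000 0.0002 0.0269 0.0006 0.0248 | from [0.5066 0.3879 0.0689] op 0.0203 t 6.7 q [-0.3   0.7  -0.61  1.44  0.42  1.13 -1.02] yaw -2.5 F [ 0.2 -0.2  0. ]
```

View pics/w4.png

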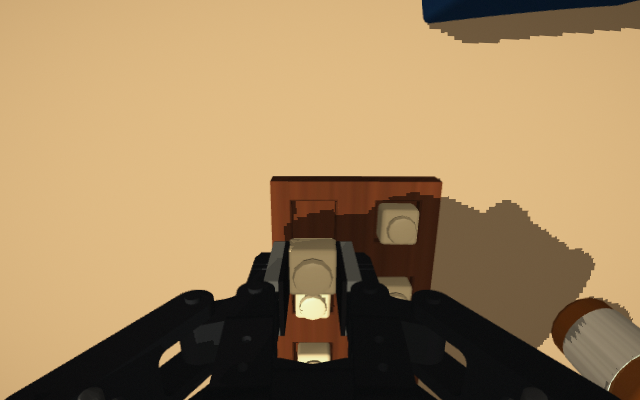

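```bash
python3 -m handwheel '0 0 0 0.045 0 0.012 0.01;0 0 0 0.045 0 0.014 0.01;0 0 0 0.045 0 0.018 0.01;0 0 0 0.045 0 0.022 0.01;0 0 0 0.014 0 0.045 0.01;0 0 0 0 0 0.045 0.01;0 0 0 0 0 0 0.01;0 0 0 0 0 0 0.01'; python3 -c "
from h import *
plan([.672,.192,.015],down(-2.5),4)
m=bot.camera_model('wrist');im=bot.get_image('wrist');cv2.imwrite('pics/w5.png',im)"
```

```text
t: 7.55
tool_pos: [0.6545, 0.1876, 0.0686]
tool_rot: [-0.489, 0.512, -0.511, 0.488]
force: [-0.5, 0.8, 0.0]
opening: 0.0201
n 4 row: 0.0005 -0.0004 -0.0001 -0.0013 0.0134 0.0043 | from [0.6545 0.1876 0.0686] op 0.0201 t 7.55 q [ 0.03  0.77 -0.58  1.3   0.42  1.19 -0.63] yaw -2.6 F [-0.5  0.8  0. ]
```

View pics/w5.png

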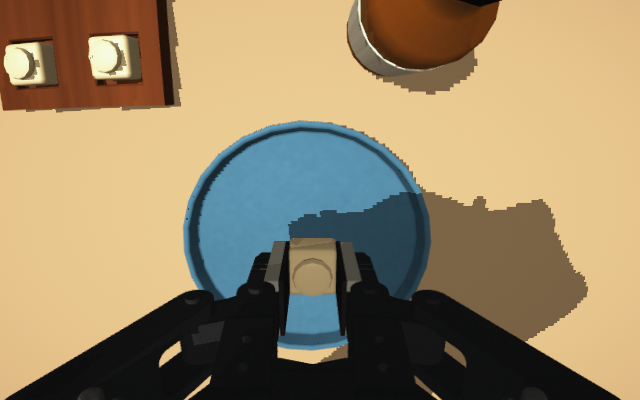

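```bash
python3 -c "
from h import *
m=bot.camera_model('wrist')
for p in [(184,230),(431,233),(305,122),(300,349)]: print(p2w(m,*p,.015).round(4))
"
```

```text
[0.5739 0.1858 0.015 ]
[0.7233 0.1777 0.015 ]
[0.6503 0.2465 0.015 ]
[0.6395 0.0967 0.015 ]
```

```bash
python3 -m handwheel '0 0 0 -0.002 0.018 0.008 0.01;0 0 0 -0.002 0.018 0.007 0.01;0 0 0 0 0.017 0 0.01;0 0 0 0 0 0 0.01;0 0 0 0 0 0 0.03;0 0 0 0 0 0 0.03;0 0 0 0 0 0 0.03;0 0 0 0 -0.04 0 0.035'; python3 -c "
from h import *
plan([.50,.30,.065],down(-2.5))
plan([.557,.385,.065],down(-2.5))
m=bot.camera_model('wrist');im=bot.get_image('wrist');cv2.imwrite('pics/w6.png',im)"
```

```text
t: 8.4
tool_pos: [0.6652, 0.1887, 0.0514]
tool_rot: [-0.493, 0.512, -0.509, 0.485]
force: [0.4, -1.0, -0.3]
opening: 0.0347
n 5 row: 0.0023 0.0001 0.0011 -0.0208 -0.0026 -0.0340 | from [0.6652 0.1887 0.0514] op 0.0347 t 8.4 q [ 0.01  0.81 -0.57  1.26  0.44  1.2  -0.62] yaw -2.5 F [ 0.4 -1.  -0.3]
n 5 row: 0.0023 0.0001 0.0011 -0.0383 -0.0027 -0.0233 | from [0.6652 0.1887 0.0514] op 0.0347 t 8.4 q [ 0.01  0.81 -0.57  1.26  0.44  1.2  -0.62] yaw -2.5 F [ 0.4 -1.  -0.3]
```

View pics/w6.png

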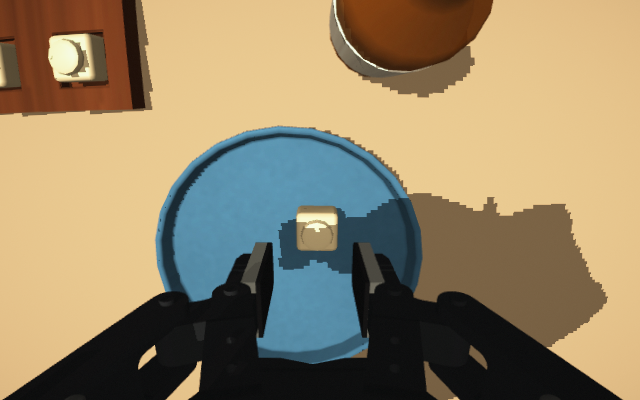

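```bash
python3 -m handwheel '0.002 0 0.001 0 -0.018 -0.04 0.035;0.002 0 0.001 -0.01 0 -0.04 0.035;0.002 0 0.001 -0.042 0 -0.025 0.035;0.002 0 0.001 -0.046 0 -0.0115 0.035;0.003 0 0.001 -0.047 0 0 0.035;0 0 0 -0.0465 0 0 0.035;0 0 0 0 0 0 0.035;0 0 0 0 0 0 0.035'; python3 -c "
from h import *
plan([.557,.3847,.0148],down(-2.5),3)"
```

```text
t: 9.25
tool_pos: [0.5606, 0.3903, 0.076]
tool_rot: [0.485, -0.509, 0.511, -0.495]
force: [0.1, -0.9, 0.9]
opening: 0.0352
n 3 row: -0.0039 0.0013 -0.0023 0.0020 0.0204 -0.0013 | from [0.5606 0.3903 0.076 ] op 0.0352 t 9.25 q [-0.29  0.76 -0.6   1.3   0.44  1.19 -0.96] yaw -2.3 F [ 0.1 -0.9  0.9]
```

```bash
python3 -m handwheel '-0.0039 0.001 -0.0023 0.002 0.0204 -0.0013 0.035;-0.0039 0.001 -0.0023 0.002 0.0204 -0.0013 0.035;-0.0039 0.001 -0.0023 0.002 0.0204 -0.0013 0.035;0 0 0 0 0 0 0.035;0 0 0 0 0 0 0.01;0 0 0 0 0 0 0.01;0 0 0 0 0 0 0.01;0 0 0 0 -0.01 0 0.01'; python3 -c "
from h import *
plan([.57,.385,.075],down(-2.5),3)"
```

```text
t: 10.05
tool_pos: [0.5574, 0.3804, 0.0229]
tool_rot: [0.49, -0.511, 0.512, -0.486]
force: [0.5, -0.5, -0.9]
opening: 0.0199
n 3 row: 0.0009 -0.0012 0.0014 -0.0017 -0.0174 0.0041 | from [0.5574 0.3804 0.0229] op 0.0199 t 10.05 q [-0.29  0.81 -0.58  1.36  0.46  1.11 -0.98] yaw -2.7 F [ 0.5 -0.5 -0.9]
```

```bash
python3 -m handwheel '0 0 0 0 -0.025 0 0.01;0 0 0 0.02 -0.025 0.01 0.01;0 0 0 0.042 0 0.015 0.01;0 0 0 0.042 0 0.017 0.01;0 0 0 0.042 0 0.017 0.01;0 0 0 0.036 0 0.018 0.01;0 0 0 0 0 0 0.01;0 0 0 0 0 0 0.01'; python3 -c "
from h import *
plan([.626,.195,.015],down(-2.5),3)"
```

```text
t: 10.85
tool_pos: [0.6273, 0.1946, 0.0745]
tool_rot: [0.488, -0.512, 0.513, -0.487]
force: [-0.2, 0.2, 0.7]
opening: 0.0204
n 3 row: 0.0001 -0.0023 0.0007 -0.0001 0.0198 -0.0004 | from [0.6273 0.1946 0.0745] op 0.0204 t 10.85 q [ 0.03  0.72 -0.6   1.38  0.42  1.17 -0.67] yaw -2.9 F [-0.2  0.2  0.7]
```

```bash
python3 -m handwheel '0 -0.002 0 0 0.0198 0 0.01;0 -0.002 0 0 0.0198 0 0.01;0 -0.002 0 0 0.0198 0 0.01;0 0 0 0 0 0 0.01;0 0 0 0 0 0 0.03;0 0 0 0 0 0 0.03;0 0 0 0 -0.03 0 0.035;0 0 0 0 -0.03 0 0.035'; python3 -m handwheel '0 0 0 -0.026 0 -0.024 0.035;0 0 0 -0.026 0 -0.023 0.035;0 0 0 -0.026 0 -0.023 0.035;0 0 0 -0.026 0 -0.023 0.035;0 0 0 -0.026 0 -0.023 0.035;0 0 0 0 0 0 0.035;0 0 0 0 0 0 0.035;0 0 0 0 0 0 0.035';python3 -c "
from h import *
plan([.5045,.3378,.0148],down(-2.5),3)"
```

```text
t: 11.65
tool_pos: [0.6259, 0.1969, 0.0759]
tool_rot: [0.491, -0.51, 0.51, -0.489]
force: [0.7, 1.0, 1.1]
opening: 0.035
t: 12.45
tool_pos: [0.5171, 0.3302, 0.0754]
tool_rot: [0.49, -0.51, 0.511, -0.489]
force: [0.3, -0.4, 0.6]
opening: 0.0353
n 3 row: -0.0004 0.0005 0.0008 -0.0024 0.0202 -0.0043 | from [0.5171 0.3302 0.0754] op 0.0353 t 12.45 q [-0.19  0.65 -0.63  1.52  0.41  1.11 -0.95] yaw -2.4 F [ 0.3 -0.4  0.6]
```

```bash
python3 -m handwheel '0 0 0 -0.0024 0.0202 -0.0043 0.035;0 0 0 -0.0024 0.0202 -0.0043 0.035;0 0 0 -0.0024 0.0202 -0.0043 0.035;0 0 0 0 0 0 0.035;0 0 0 0 0 0 0.01;0 0 0 0 0 0 0.01;0 0 0 0 0 0 0.01;0 0 0 0 -0.01 0 0.01'; python3 -c "
from h import *
plan([.670,.162,.075],down(-2.5),5)"
```

```text
t: 13.25
tool_pos: [0.5026, 0.3373, 0.023]
tool_rot: [0.491, -0.51, 0.511, -0.488]
force: [1.1, -0.2, -0.0]
opening: 0.0198
n 5 row: 0.0006 0.0004 0.0009 0.0336 -0.0104 0.0349 | from [0.5026 0.3373 0.023 ] op 0.0198 t 13.25 q [-0.22  0.7  -0.6   1.58  0.44  1.01 -1.  ] yaw -2.4 F [ 1.1 -0.2 -0. ]
```

```bash
python3 -m handwheel '0 0 0 0 -0.026 0 0.01;0 0 0 0 -0.026 0 0.01;0 0 0 0.034 0 0.03 0.01;0 0 0 0.034 0 0.036 0.01;0 0 0 0.034 0 0.036 0.01;0 0 0 0.034 0 0.036 0.01;0 0 0 0.032 0 0.0365 0.01;0 0 0 0 0 0 0.01'; python3 -c "
from h import *
plan([.670,.162,.015],down(-2.5),3)"
```

```text
t: 14.05
tool_pos: [0.677, 0.1523, 0.0758]
tool_rot: [0.487, -0.51, 0.517, -0.485]
force: [-0.5, -1.7, -0.7]
opening: 0.0198
n 3 row: -0.0014 -0.0039 0.0030 -0.0032 0.0202 -0.0026 | from [0.677  0.1523 0.0758] op 0.0198 t 14.05 q [ 0.07  0.79 -0.58  1.25  0.43  1.22 -0.58] yaw -3.2 F [-0.5 -1.7 -0.7]
```

```bash
python3 -m handwheel '0 0 0 0 0.0202 0 0.01;0 0 0 0 0.0202 0 0.01;0 0 0 0 0.0202 0 0.01;0 0 0 0 0 0 0.01;0 0 0 0 0 0 0.03;0 0 0 0 0 0 0.03;0 0 0 0 -0.03 0 0.035;0 0 0 0 -0.03 0 0.035';python3 -c "
from h import *
plan([.5536,.3367,.075],down(-2.5),6)"
```

```text
t: 14.85
tool_pos: [0.6701, 0.1638, 0.0765]
tool_rot: [0.491, -0.51, 0.51, -0.489]
force: [0.8, 0.5, -0.6]
opening: 0.035
n 6 row: 0.0003 0.0005 0.0004 -0.0280 0.0002 -0.0206 | from [0.6701 0.1638 0.0765] op 0.035 t 14.85 q [ 0.06  0.78 -0.59  1.26  0.43  1.22 -0.58] yaw -2.3 F [ 0.8  0.5 -0.6]
```

```bash
python3 -m handwheel '0 0 0 -0.028 0 -0.0206 0.035;0 0 0 -0.028 0 -0.0206 0.035;0 0 0 -0.028 0 -0.0206 0.035;0 0 0 -0.028 0 -0.0206 0.035;0 0 0 -0.028 0 -0.0206 0.035;0 0 0 -0.028 0 -0.0206 0.035;0 0 0 0 0 0 0.035;0 0 0 0 0 0 0.035';python3 -c "
from h import *
plan([.5536,.3367,.0148],down(-2.5),3)"
```

```text
t: 15.65
tool_pos: [0.5534, 0.3386, 0.0769]
tool_rot: [0.491, -0.509, 0.51, -0.491]
force: [0.6, -0.6, 0.3]
opening: 0.0351
n 3 row: -0.0003 0.0021 0.0003 0.0006 0.0207 0.0001 | from [0.5534 0.3386 0.0769] op 0.0351 t 15.65 q [-0.2   0.71 -0.61  1.4   0.42  1.16 -0.91] yaw -2.1 F [ 0.6 -0.6  0.3]
```

```bash
python3 -m handwheel '0 0 0 0.0005 0.0207 0 0.035;0 0 0 0 0.0207 0 0.035;0 0 0 0 0.0207 0 0.035;0 0 0 0 0 0 0.035;0 0 0 0 0 0 0.01;0 0 0 0 0 0 0.01;0 0 0 0 0 0 0.01;0 0 0 0 -0.01 0 0.01'; python3 -c "
from h import *
plan([.626,.162,.075],down(-2.5),5)"
```

```text
t: 16.45
tool_pos: [0.5534, 0.3347, 0.0223]
tool_rot: [0.491, -0.51, 0.511, -0.488]
force: [0.0, -0.1, -0.6]
opening: 0.0197
n 5 row: 0.0006 0.0004 0.0008 0.0339 -0.0105 0.0160 | from [0.5534 0.3347 0.0223] op 0.0197 t 16.45 q [-0.21  0.76 -0.58  1.45  0.45  1.07 -0.93] yaw -2.4 F [ 0.  -0.1 -0.6]
```

```bash
python3 -m handwheel '0 0 0 0 -0.026 0 0.01;0 0 0 0 -0.026 0 0.01;0 0 0 0.034 0 0.016 0.01;0 0 0 0.034 0 0.016 0.01;0 0 0 0.034 0 0.016 0.01;0 0 0 0.034 0 0.016 0.01;0 0 0 0.033 0 0.016 0.01;0 0 0 0 0 0 0.01';  python3 -m handwheel '0 0 0 0 0.0202 0 0.01;0 0 0 0 0.0202 0 0.01;0 0 0 0 0.0202 0 0.01;0 0 0 0 0 0 0.01;0 0 0 0 0 0 0.03;0 0 0 0 0 0 0.03;0 0 0 0 -0.03 0 0.035;0 0 0 0 -0.03 0 0.035';python3 -c "
from h import *
plan([.5025,.2885,.075],down(-2.5),5)
m=bot.camera_model('wrist');im=bot.get_image('wrist');cv2.imwrite('pics/w7.png',im)
"
```

```text
t: 17.25
tool_pos: [0.6303, 0.1545, 0.0749]
tool_rot: [0.489, -0.51, 0.515, -0.485]
force: [-0.9, 0.1, 0.2]
opening: 0.0198
t: 18.05
tool_pos: [0.6266, 0.1644, 0.0761]
tool_rot: [0.491, -0.51, 0.51, -0.489]
force: [0.4, -0.0, 0.3]
opening: 0.035
n 5 row: 0.0003 0.0007 0.0004 -0.0238 0.0002 -0.0258 | from [0.6266 0.1644 0.0761] op 0.035 t 18.05 q [ 0.08  0.71 -0.6   1.41  0.41  1.16 -0.61] yaw -2.3 F [ 0.4 -0.   0.3]
```

View pics/w7.png

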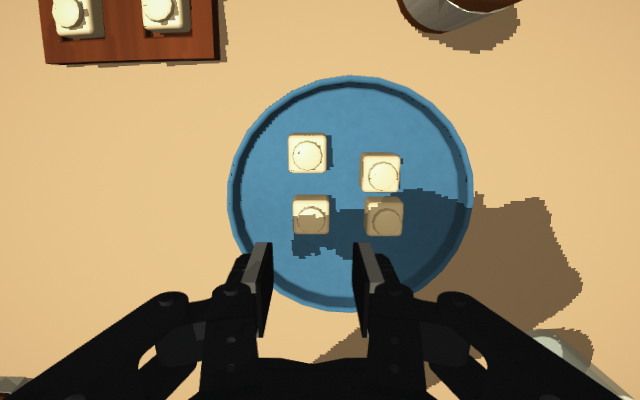

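```bash
python3 -m handwheel '0 0 0 -0.0238 0 -0.0258 0.035;0 0 0 -0.0238 0 -0.0258 0.035;0 0 0 -0.0238 0 -0.0258 0.035;0 0 0 -0.0238 0 -0.0258 0.035;0 0 0 -0.0238 0 -0.0258 0.035;0 0 0 0 0 0 0.035;0 0 0 0 0 0 0.035;0 0 0 0 0 0 0.035';python3 -c "
from h import *
plan([.5025,.289,.0148],down(-2.5),3)"
```

```text
t: 18.9
tool_pos: [0.5044, 0.2875, 0.0756]
tool_rot: [0.49, -0.51, 0.511, -0.489]
force: [0.4, 0.1, 0.9]
opening: 0.035
n 3 row: -0.0004 0.0005 0.0008 -0.0005 0.0203 -0.0007 | from [0.5044 0.2875 0.0756] op 0.035 t 18.9 q [-0.11  0.59 -0.64  1.62  0.39  1.07 -0.9 ] yaw -2.4 F [0.4 0.1 0.9]
```

```bash
python3 -m handwheel '0 0 0 -0.0005 0.0203 -0.0007 0.035;0 0 0 0 0.0203 0 0.035;0 0 0 0 0.0203 0 0.035;0 0 0 0 0 0 0.035;0 0 0 0 0 0 0.01;0 0 0 0 0 0 0.01;0 0 0 0 0 0 0.01;0 0 0 0 -0.01 0 0.01'; python3 -c "
from h import *
plan([.665,.129,.075],down(-2.5),5)"
```

```text
t: 19.7
tool_pos: [0.5014, 0.2874, 0.023]
tool_rot: [0.491, -0.51, 0.51, -0.488]
force: [-0.5, -0.5, -0.5]
opening: 0.0198
n 5 row: 0.0007 0.0004 0.0008 0.0303 -0.0104 0.0340 | from [0.5014 0.2874 0.023 ] op 0.0198 t 19.7 q [-0.13  0.65 -0.61  1.66  0.43  0.97 -0.94] yaw -2.4 F [-0.5 -0.5 -0.5]
```

```bash
python3 -m handwheel '0 0 0 0 -0.026 0 0.01;0 0 0 0 -0.026 0 0.01;0 0 0 0.0303 0 0.034 0.01;0 0 0 0.0303 0 0.034 0.01;0 0 0 0.0303 0 0.034 0.01;0 0 0 0.0303 0 0.034 0.01;0 0 0 0.0303 0 0.034 0.01;0 0 0 0 0 0 0.01';  python3 -m handwheel '0 0 0 0 0.0202 0 0.01;0 0 0 0 0.0202 0 0.01;0 0 0 0 0.0202 0 0.01;0 0 0 0 0 0 0.01;0 0 0 0 0 0 0.03;0 0 0 0 0 0 0.03;0 0 0 0 -0.03 0 0.035;0 0 0 0 -0.03 0 0.035';python3 -c "
from h import *
plan([.5523,.2869,.075],down(-2.5),5)
"
```

```text
t: 20.5
tool_pos: [0.6713, 0.1201, 0.0756]
tool_rot: [0.488, -0.51, 0.516, -0.485]
force: [-0.2, -1.1, -0.4]
opening: 0.0197
t: 21.3
tool_pos: [0.6654, 0.1305, 0.0761]
tool_rot: [-0.491, 0.51, -0.51, 0.489]
force: [0.6, 0.8, -0.5]
opening: 0.035
n 5 row: 0.0005 0.0006 0.0005 -0.0303 0.0002 -0.0239 | from [0.6654 0.1305 0.0761] op 0.035 t 21.3 q [ 0.11  0.76 -0.59  1.3   0.42  1.21 -0.54] yaw -2.3 F [ 0.6  0.8 -0.5]
```

```bash
python3 -m handwheel '0 0 0 -0.0303 0 -0.0239 0.035;0 0 0 -0.0303 0 -0.0239 0.035;0 0 0 -0.0303 0 -0.0239 0.035;0 0 0 -0.0303 0 -0.0239 0.035;0 0 0 -0.0303 0 -0.0239 0.035;0 0 0 0 0 0 0.035;0 0 0 0 0 0 0.035;0 0 0 0 0 0 0.035';python3 -c "
from h import *
plan([.5523,.287,.0148],down(-2.5),3)"; python3 -m handwheel '0 0 0 0 0.0203 0 0.035;0 0 0 0 0.0203 0 0.035;0 0 0 0 0.0203 0 0.035;0 0 0 0 0 0 0.035;0 0 0 0 0 0 0.01;0 0 0 0 0 0 0.01;0 0 0 0 0 0 0.01;0 0 0 0 -0.01 0 0.01'; python3 -c "
from h import *
plan([.627,.129,.075],down(-2.5),5)"
```

```text
t: 22.1
tool_pos: [0.5543, 0.2853, 0.0759]
tool_rot: [0.49, -0.51, 0.512, -0.489]
force: [0.1, -0.4, -0.0]
opening: 0.035
n 3 row: -0.0004 0.0003 0.0010 -0.0006 0.0204 -0.0007 | from [0.5543 0.2853 0.0759] op 0.035 t 22.1 q [-0.11  0.66 -0.62  1.49  0.41  1.12 -0.85] yaw -2.4 F [ 0.1 -0.4 -0. ]
t: 22.9
tool_pos: [0.5517, 0.2854, 0.0233]
tool_rot: [0.492, -0.51, 0.51, -0.488]
force: [-1.1, -0.1, -1.3]
opening: 0.0199
n 5 row: 0.0007 0.0005 0.0008 0.0306 -0.0103 0.0163 | from [0.5517 0.2854 0.0233] op 0.0199 t 22.9 q [-0.12  0.72 -0.59  1.53  0.44  1.03 -0.88] yaw -2.4 F [-1.1 -0.1 -1.3]
```

```bash
python3 -m handwheel '0 0 0 0 -0.026 0 0.01;0 0 0 0 -0.026 0 0.01;0 0 0 0.0306 0 0.0163 0.01;0 0 0 0.0306 0 0.0163 0.01;0 0 0 0.0306 0 0.0163 0.01;0 0 0 0.0306 0 0.0163 0.01;0 0 0 0.0306 0 0.0163 0.01;0 0 0 0 0 0 0.01';  python3 -m handwheel '0 0 0 0 0.0202 0 0.01;0 0 0 0 0.0202 0 0.01;0 0 0 0 0.0202 0 0.01;0 0 0 0 0 0 0.01;0 0 0 0 0 0 0.03;0 0 0 0 0 0 0.03;0 0 0 0 -0.03 0 0.035;0 0 0 0 -0.03 0 0.035';python3 -c "
from h import *
st()
m=bot.camera_model('wrist');im=bot.get_image('wrist');cv2.imwrite('pics/w8.png',im);cv2.imwrite('pics/top1.png',bot.get_image('top'))
"; python3 kin.py | tail -5; python3 -c "
import numpy as np; print(np.load('p.npy').round(4))"
```

```text
t: 23.7
tool_pos: [0.6313, 0.1216, 0.0768]
tool_rot: [0.488, -0.51, 0.515, -0.485]
force: [0.3, -1.9, -0.4]
opening: 0.0195
t: 24.5
tool_pos: [0.6273, 0.1307, 0.077]
tool_rot: [0.491, -0.51, 0.51, -0.489]
force: [0.6, -0.7, 0.6]
opening: 0.035
 [ 0.0019  0.0036 -0.0023  0.      0.     -0.    ]
 [-0.0004  0.0015  0.0003 -0.      0.      0.    ]
 [ 0.0006  0.0022 -0.0004  0.     -0.     -0.    ]
 [ 0.0016  0.0028 -0.0017 -0.      0.      0.    ]
 [ 0.0003  0.0021 -0.0001 -0.     -0.     -0.    ]]
[ 0.4333  0.4821 -0.0063 -0.0207  0.4205  0.0166  0.5757  1.2092 -1.2092
 -1.2092]
```

View pics/w8.png

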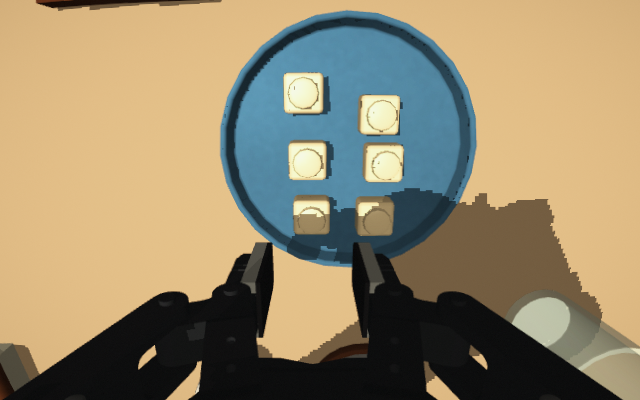

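View pics/top1.png

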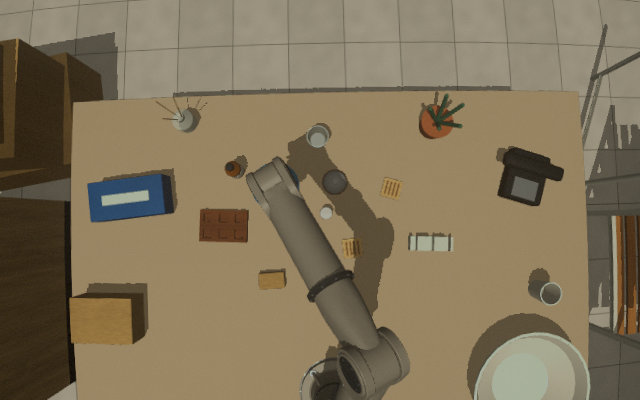

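```bash
python3 -m handwheel '0 0 0 0 -0.04 0 0.06;0 0 0 0 -0.05 0 0.085;0 0 0 0 -0.05 0 0.085;0 0 0 0.03 -0.03 -0.01 0.085;0 0 0 0.045 -0.01 -0.02 0.085;0 0 0 0.045 0 -0.02 0.085;0 0 0 0.045 0 -0.02 0.085;0 0 0 0.045 0 -0.02 0.085'; python3 -m handwheel '0 -0.008 0 0.045 0 -0.02 0.085;0 -0.008 0 0.045 0 -0.02 0.085;0 -0.008 0 0.045 0 -0.02 0.085;0 -0.008 0 0.045 0 -0.02 0.085;0 -0.008 0 0.03 0 -0.01 0.085;0 0 0 0 0 0 0.085;0 0 0 0 0 0 0.085;0 0 0 0 0 0 0.085'; python3 -c "
from h import *
plan([.46,-.3,.25],down(0))"
```

```text
t: 25.4
tool_pos: [0.5287, -0.0763, 0.2573]
tool_rot: [0.49, -0.509, 0.511, -0.489]
force: [0.0, -0.5, 0.6]
opening: 0.0847
t: 26.2
tool_pos: [0.4354, -0.2804, 0.2574]
tool_rot: [0.501, -0.499, 0.5, -0.5]
force: [0.5, 1.5, 0.5]
opening: 0.085
n 1 row: -0.0002 0.0026 0.0011 0.0197 0.0075 0.0246 | from [ 0.4354 -0.2804  0.2574] op 0.085 t 26.2 q [ 0.98  0.28 -0.56  1.53  0.15  1.37  0.41] yaw 0.1 F [0.5 1.5 0.5]
```

```bash
python3 -m handwheel '0 0 0.14 0 0 0.02 0.085;0 0 0.14 0 0 0.01 0.085;0 0 0.14 0 0 0 0.085;0 0 0.14 0 0 0 0.085;0 0 0 0 0 0 0.085;0 0 0 0 0 0 0.085;0 0 0 0 0 0 0.085;0 0 0 0 0 0 0.085'; python3 -c "
from h import *
s=st();print(s['joints'].round(2));print(R.from_quat(s['tool_rot']).as_matrix().round(2))";python3 -m handwheel '0 0 0.14 0 0 0 0.085;0 0 0.14 0 0 0 0.085;0 0 0.14 0 0 0 0.085;0 0 0.14 0 0 0 0.085;0 0 0 0 0 0 0.085;0 0 0 0 0 0 0.085;0 0 0 0 0 0 0.085;0 0 0 0 0 0 0.085'; python3 -c "
from h import *
s=st();print(s['joints'].round(2));print(R.from_quat(s['tool_rot']).as_matrix().round(2))"; python3 kin.py | head -2
```

```text
t: 27.0
tool_pos: [0.4655, -0.2799, 0.2595]
tool_rot: [-0.345, 0.616, -0.343, 0.619]
force: [-0.1, -0.3, 0.6]
opening: 0.0851
[ 1.09  0.63 -0.58  1.18 -0.14  1.72  0.56]
[[ 0.   -0.    1.  ]
 [-0.85  0.53  0.  ]
 [-0.53 -0.85  0.  ]]
t: 27.8
tool_pos: [0.4652, -0.2812, 0.2606]
tool_rot: [-0.161, 0.687, -0.16, 0.69]
force: [0.9, -0.4, 0.2]
opening: 0.0852
[ 1.16  0.97 -0.63  0.97 -0.4   2.01  0.54]
[[ 0.    0.    1.  ]
 [-0.44  0.9   0.  ]
 [-0.9  -0.44  0.  ]]
33 [ 0.2185  0.4831 -0.0035 -0.0199  0.4114  0.011   0.3633  1.2092 -1.2092
 -1.2092]
```

```bash
cat > ik.py <<'E'
from kin import *
lo=np.array([-2.7,-.3,-1.27,.12,-1.44,.2,-3.05]);hi=np.array([2.7,1.91,1.3,2.57,4.58,2.03,3.05])
def ik(pos,Rt,p,tries=25,seed=0,q0=None):
    rng=np.random.default_rng(seed);best=None
    for k in range(tries):
        x=rng.uniform(lo,hi) if (k or q0 is None) else q0
        s=least_squares(lambda q:np.r_[(fk(q,p)[0]-pos)*10,R.from_matrix(fk(q,p)[1].T@Rt).as_rotvec()],x,bounds=(lo+.02,hi-.02),max_nfev=60)
        if best is None or s.cost<best.cost: best=s
        if best.cost<1e-6: break
    return best
def tiltR(direction,camup,th):
    # pointing dir = cos(th) down + sin(th)*dir*Y
    y=np.array([0,direction*np.sin(th),-np.cos(th)])
    zx=1. if (direction>0)==camup else -1.
    z=np.array([zx,0,0]); return np.c_[np.cross(y,z),y,z]
if __name__=='__main__':
    D=load(); p,e=fit(D); np.save('p.npy',p); print(p.round(4),np.abs(e).max(0).round(4))
    for d in (1,-1):
        for c in (True,False):
            for th in (60,70,80,90):
                s=ik(np.array([.46,-.309,.055]),tiltR(d,c,np.radians(th)),p)
                q=s.x; M=rot('z',-q[0])@rot('y',q[1])@rot('z',-q[2]); el=np.array([0,0,p[0]])+M@np.array([0,0,p[1]]); M=M@rot('y',q[3]); wr=el+M@np.array([0,0,p[4]])
                print(d,c,th,'cost',f'{s.cost:.1e}',q.round(2),'elbow',el.round(2),'wrist',wr.round(2))
E
python3 ik.py
```

```text
[ 0.2185  0.4831 -0.0035 -0.0199  0.4114  0.011   0.3633  1.2092 -1.2092
 -1.2092] [0.0115 0.0206 0.0033 0.     0.     0.    ]
1 True 60 cost 9.3e-17 [ 1.34  1.35 -1.14  1.06  0.2   1.76  0.41] elbow [ 0.11 -0.46  0.32] wrist [ 0.48 -0.61  0.22]
1 True 70 cost 3.2e-09 [ 1.33  1.49 -1.25  0.95  0.2   1.88  0.36] elbow [ 0.11 -0.47  0.26] wrist [ 0.48 -0.63  0.17]
1 True 80 cost 5.3e-18 [ 1.3   1.57 -1.2   0.85  0.07  1.97  0.38] elbow [ 0.13 -0.47  0.22] wrist [ 0.48 -0.65  0.11]Traceback (most recent call last):
  File "ik.py", line 21, in <module>
    s=ik(np.array([.46,-.309,.055]),tiltR(d,c,np.radians(th)),p)
  File "ik.py", line 7, in ik
    s=least_squares(lambda q:np.r_[(fk(q,p)[0]-pos)*10,R.from_matrix(fk(q,p)[1].T@Rt).as_rotvec()],x,bounds=(lo+.02,hi-.02),max_nfev=60)
    return func(*args, **kwargs)
    raise ValueError("Initial guess is outside of provided bounds")
ValueError: Initial guess is outside of provided bounds
```

```bash
sed -i 's/x=rng.uniform(lo,hi)/x=rng.uniform(lo+.05,hi-.05)/' ik.py; python3 - <<'E'
from h import *
m=bot.camera_model('top')
for n,u,v,z in [('cup top',549,292,.09),('bowlL',476,395,.1),('bowlTop',530,334,.1),('bowlR',588,390,.1),('phone',525,177,.05),('phoneleft',498,190,.02)]: print(n,p2w(m,u,v,z).round(3))
for n in('scene','wrist'): cv2.imwrite(f'pics/{n}9.png',bot.get_image(n))
E
python3 ik.py
```

```text
cup top [ 0.304 -0.661  0.09 ]
bowlL [ 0.006 -0.424  0.1  ]
bowlTop [ 0.182 -0.593  0.1  ]
bowlR [-0.012 -0.792  0.1  ]
phone [ 0.659 -0.615  0.05 ]
phoneleft [ 0.621 -0.537  0.02 ]
[ 0.2185  0.4831 -0.0035 -0.0199  0.4114  0.011   0.3633  1.2092 -1.2092
 -1.2092] [0.0115 0.0206 0.0033 0.     0.     0.    ]
1 True 60 cost 6.5e-17 [ 1.35  1.38 -1.22  1.06  0.26  1.77  0.36] elbow [ 0.1  -0.46  0.31] wrist [ 0.48 -0.61  0.23]
1 True 70 cost 1.7e-07 [ 1.33  1.49 -1.25  0.95  0.2   1.88  0.36] elbow [ 0.11 -0.47  0.26] wrist [ 0.48 -0.63  0.17]
1 True 80 cost 2.7e-17 [ 1.18  1.41 -0.66  0.85 -0.31  2.01  0.67] elbow [ 0.18 -0.44  0.3 ] wrist [ 0.47 -0.65  0.1 ]
1 True 90 cost 7.1e-04 [ 1.31  1.66 -1.24  0.82  0.    2.01  0.34] elbow [ 0.12 -0.46  0.17] wrist [ 0.47 -0.65  0.05]
1 False 60 cost 2.5e-16 [ 1.27  1.25 -0.87  1.06 -0.01  1.75 -2.56] elbow [ 0.14 -0.44  0.37] wrist [ 0.47 -0.61  0.22]
1 False 70 cost 2.7e-16 [ 1.01  1.22 -0.14  0.95 -0.56  1.98 -2.2 ] elbow [ 0.24 -0.38  0.38] wrist [ 0.46 -0.64  0.15]
1 False 80 cost 1.3e-18 [ 1.17  1.41 -0.64  0.85 -0.33  2.01 -2.46] elbow [
[... 392 characters left out ...]
 0.16]
-1 True 80 cost 6.0e-17 [ 0.24  0.99 -0.44  2.07  1.58  1.76  1.7 ] elbow [ 0.39 -0.09  0.48] wrist [0.44 0.05 0.1 ]
-1 True 90 cost 1.0e-16 [-0.4   1.11  0.35  2.02  1.31  1.28  1.68] elbow [0.4  0.17 0.43] wrist [0.44 0.05 0.04]
-1 False 60 cost 9.6e-19 [-0.59  0.82  0.77  2.09  0.96  0.64 -0.86] elbow [0.29 0.2  0.55] wrist [0.45 0.   0.22]
-1 False 70 cost 2.0e-17 [-0.69  1.    0.83  2.09  0.99  0.67 -1.01] elbow [0.31 0.26 0.48] wrist [0.45 0.03 0.16]
-1 False 80 cost 2.7e-16 [-0.29  0.94  0.22  2.07  1.36  1.24 -1.39] elbow [0.38 0.11 0.5 ] wrist [0.44 0.05 0.1 ]
-1 False 90 cost 9.4e-17 [ 0.08  1.09 -0.24  2.02  1.54  1.78 -1.53] elbow [ 0.43 -0.03  0.44] wrist [0.44 0.05 0.04]
```

View pics/scene9.png

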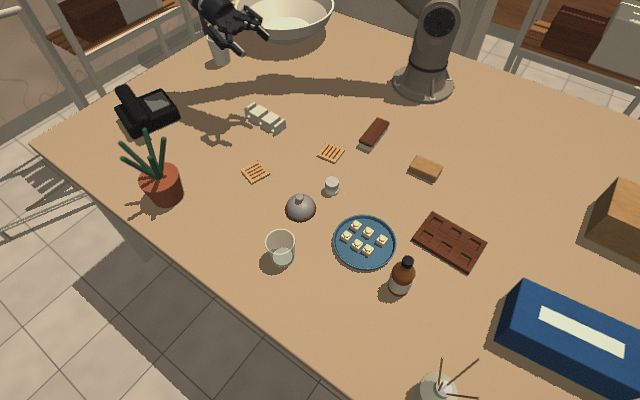

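View pics/wrist9.png

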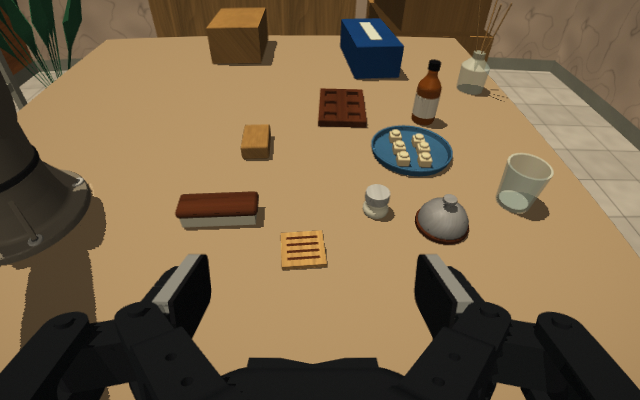

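```bash
python3 -c "
from h import *
plan([.45,-.049,.16],down(4.5),10)"
```

```text
n 10 row: -0.0045 -0.0068 -0.1113 -0.0141 0.0227 -0.0008 | from [ 0.4649 -0.2817  0.2596] op 0.0854 t 27.9 q [ 1.16  0.97 -0.63  0.97 -0.4   2.01  0.54] yaw 0.1 F [-0.4  0.2  0.2]
```

```bash
python3 -m handwheel '-0.0045 -0.0068 -0.1113 -0.0141 0.0227 -0.0008 0.085;-0.0045 -0.0068 -0.1113 -0.0141 0.0227 -0.0008 0.085;-0.0045 -0.0068 -0.1113 -0.0141 0.0227 -0.0008 0.085;-0.0045 -0.0068 -0.1113 -0.0141 0.0227 -0.0008 0.085;-0.0045 -0.0068 -0.1113 -0.0141 0.0227 -0.0008 0.085;-0.0045 -0.0068 -0.1113 -0.0141 0.0227 -0.0008 0.085;-0.0045 -0.0068 -0.1113 -0.0141 0.0227 -0.0008 0.085;-0.0045 -0.0068 -0.1113 -0.0141 0.0227 -0.0008 0.085'; python3 -m handwheel '-0.0045 -0.0068 -0.1113 -0.0141 0.0227 -0.0008 0.085;-0.0045 -0.0068 -0.1113 -0.0141 0.0227 -0.0008 0.085;0 0 0 0 0 0 0.085;0 0 0 0 0 0 0.085;0 0 0 0 0 0 0.085;0 0 0 0 0 0 0.085;0 0 0 0 0 0 0.085;0 0 0 0 0 0 0.085'; python3 -c "
from h import *
plan([.45,-.049,.06],down(4.5),4)
m=bot.camera_model('wrist');im=bot.get_image('wrist');cv2.imwrite('pics/w10.png',im)
json.dump({k:np.array(v).tolist() for k,v in m.items()},open('w10.json','w'))
"
```

```text
t: 28.7
tool_pos: [0.4541, -0.083, 0.2002]
tool_rot: [-0.457, 0.535, -0.427, 0.568]
force: [0.7, 0.5, -0.2]
opening: 0.0851
t: 29.5
tool_pos: [0.4499, -0.0501, 0.1587]
tool_rot: [-0.518, 0.483, -0.479, 0.519]
force: [-0.4, -0.1, 0.8]
opening: 0.0849
n 4 row: 0.0006 -0.0011 -0.0012 -0.0002 0.0247 0.0001 | from [ 0.4499 -0.0501  0.1587] op 0.0849 t 29.5 q [ 0.67  0.24 -0.69  1.85  0.16  1.11 -0.  ] yaw 4.3 F [-0.4 -0.1  0.8]
```

View pics/w10.png

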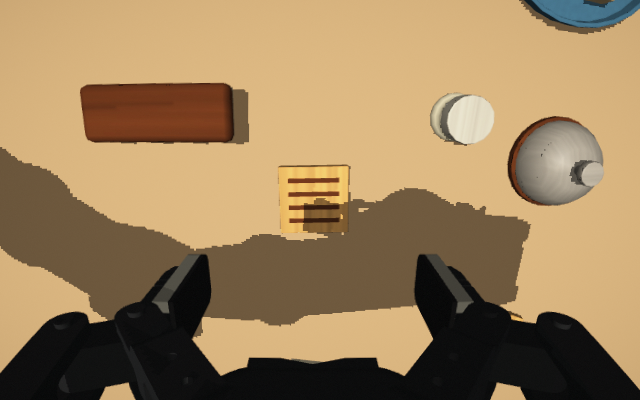

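```bash
python3 - <<'E'
from h import *
m=json.load(open('w10.json'))
P=np.array([p2w(m,*p,.008) for p in [(278,166),(349,165),(349.5,234),(281,232.5)]]);print(P.round(4),P.mean(0).round(4), np.linalg.norm(np.roll(P,-1,0)-P,axis=1).round(4))
d=P[1]-P[0]+P[2]-P[3]; print(np.degrees(np.arctan2(d[1],d[0]))); d=P[0]+P[1]-P[2]-P[3]; print(np.degrees(np.arctan2(-d[0],d[1])))
E
```

```text
[[ 0.4184 -0.0379  0.008 ]
 [ 0.4782 -0.0326  0.008 ]
 [ 0.4851 -0.0948  0.008 ]
 [ 0.4239 -0.098   0.008 ]] [ 0.4514 -0.0658  0.008 ] [0.0601 0.0626 0.0613 0.0603]
4.002737658445538
5.782220522585362
```

```bash
python3 -m handwheel '0 -0.01 0 0 0.04 0 0.085;0 0 0 0 0.04 0 0.085;0 0 0 0 0.035 0 0.085;0 0 0 0 0.02 0 0.08;0 0 0 0 0.018 0 0.078;0 0 0 0 0.004 0 0.075;0 0 0 0 0 0 0.073;0 0 0 0 0 0 0.073'; python3 -c "
from h import *
plan([.45,-.049,-.004],down(5),1)"
```

```text
t: 30.35
tool_pos: [0.4502, -0.0483, 0.0025]
tool_rot: [-0.52, 0.479, -0.477, 0.522]
force: [0.3, 0.4, 0.1]
opening: 0.0732
n 1 row: 0.0008 -0.0007 -0.0044 0.0007 0.0065 -0.0003 | from [ 0.4502 -0.0483  0.0025] op 0.0732 t 30.35 q [ 0.55  0.47 -0.59  2.02  0.37  0.76 -0.18] yaw 5.0 F [0.3 0.4 0.1]
```

```bash
python3 -m handwheel '0 0 0 0 0.0065 0 0.073;0 0 0 0 0 0 0.073;0 0 0 0 0 0 0.04;0 0 0 0 0 0 0.04;0 0 0 0 0 0 0.04;0 0 0 0 0 0 0.04;0 0 0 0 0 0 0.04;0 0 0 0 0 0 0.04'; python3 -c "
from h import *
plan([.45,-.049,-.004],down(5),1)
cv2.imwrite('pics/w11.png',bot.get_image('wrist'))"
```

```text
t: 31.15
tool_pos: [0.4497, -0.0482, -0.0041]
tool_rot: [-0.521, 0.479, -0.476, 0.522]
force: [-1.1, -0.1, 6.1]
opening: 0.0578
n 1 row: 0.0016 -0.0004 -0.0042 0.0008 -0.0001 0.0002 | from [ 0.4497 -0.0482 -0.0041] op 0.0578 t 31.15 q [ 0.54  0.48 -0.58  2.03  0.38  0.74 -0.19] yaw 5.0 F [-1.1 -0.1  6.1]
```

View pics/w11.png

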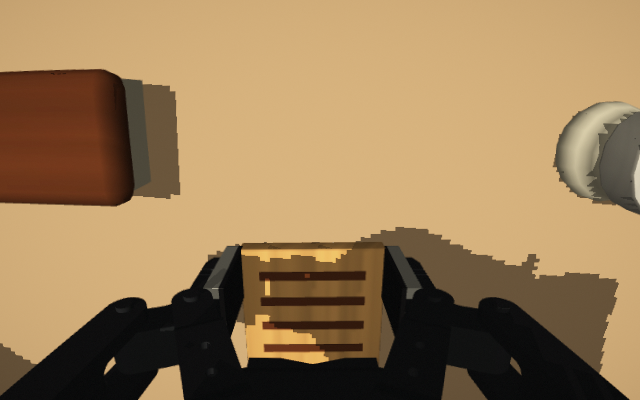

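```bash
python3 -m handwheel '0 0 0 0 -0.01 0 0.04;0 0 0 0 -0.03 0 0.04;0 0 0 0 -0.04 0 0.04;0 0 0 0 -0.04 0 0.04;0 0 0 0 -0.04 0 0.04;0 0 0 0 -0.02 0 0.04;0 0 0 0 0 0 0.04;0 0 0 0 0 0 0.04'; python3 -c "
from h import *
plan([.455,-.40,.19],down(0),14)
cv2.imwrite('pics/w12.png',bot.get_image('wrist'))"
```

```text
t: 32.0
tool_pos: [0.4495, -0.0491, 0.1752]
tool_rot: [-0.521, 0.479, -0.476, 0.522]
force: [0.4, 0.1, -0.6]
opening: 0.058
n 14 row: 0.0002 0.0062 -0.0003 0.0251 -0.0011 -0.0008 | from [ 0.4495 -0.0491  0.1752] op 0.058 t 32.0 q [ 0.68  0.22 -0.7   1.83  0.15  1.15  0.01] yaw 5.0 F [ 0.4  0.1 -0.6]
```

View pics/w12.png

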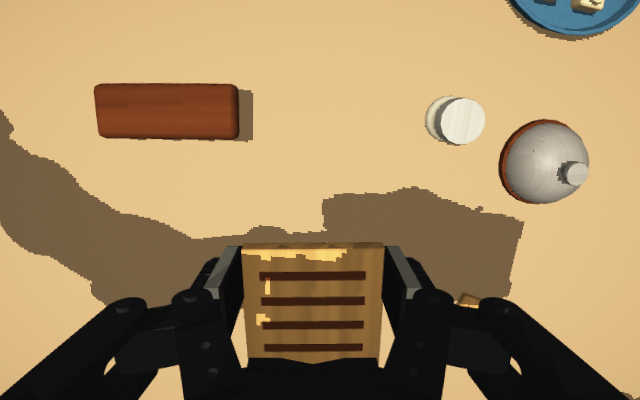

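```bash
python3 -m handwheel '0 0.0062 0 0.0251 -0.0011 -0.0008 0.04;0 0.0062 0 0.0251 -0.0011 -0.0008 0.04;0 0.0062 0 0.0251 -0.0011 -0.0008 0.04;0 0.0062 0 0.0251 -0.0011 -0.0008 0.04;0 0.0062 0 0.0251 -0.0011 -0.0008 0.04;0 0.0062 0 0.0251 -0.0011 -0.0008 0.04;0 0.0062 0 0.0251 -0.0011 -0.0008 0.04;0 0.0062 0 0.0251 -0.0011 -0.0008 0.04';python3 -m handwheel '0 0.0062 0 0.0251 -0.0011 -0.0008 0.04;0 0.0062 0 0.0251 -0.0011 -0.0008 0.04;0 0.0062 0 0.0251 -0.0011 -0.0008 0.04;0 0.0062 0 0.0251 -0.0011 -0.0008 0.04;0 0.0062 0 0.0251 -0.0011 -0.0008 0.04;0 0.0062 0 0.0251 -0.0011 -0.0008 0.04;0 0 0 0 0 0 0.04;0 0 0 0 0 0 0.04'; python3 -m handwheel '0 0 0 0 0 0 0.04;0 0 0 0 0 0 0.04;0 0 0 0 0 0 0.04;0 0 0 0 0 0 0.04;0 0 0 0 0 0 0.04;0 0 0 0 0 0 0.04;0 0 0 0 0 0 0.04;0 0 0 0 0 0 0.04'; python3 -c "
from h import *
plan([.46,-.40,.19],down(0),14)
m=bot.camera_model('wrist');im=bot.get_image('wrist');cv2.imwrite('pics/w13.png',im)
json.dump({k:np.array(v).tolist() for k,v in m.items()},open('w13.json','w'))"
```

```text
t: 32.85
tool_pos: [0.4551, -0.2501, 0.1809]
tool_rot: [-0.509, 0.494, -0.487, 0.509]
force: [0.3, -0.5, -0.3]
opening: 0.0579
t: 33.65
tool_pos: [0.4539, -0.4, 0.1866]
tool_rot: [-0.499, 0.504, -0.497, 0.5]
force: [-0.4, 1.2, 0.1]
opening: 0.0583
t: 34.45
tool_pos: [0.4549, -0.4006, 0.189]
tool_rot: [-0.5, 0.502, -0.498, 0.5]
force: [0.0, 0.2, -0.8]
opening: 0.0581
n 14 row: 0.0002 -0.0000 -0.0003 -0.0000 -0.0001 0.0004 | from [ 0.4549 -0.4006  0.189 ] op 0.0581 t 34.45 q [ 1.02  0.5  -0.5   1.4   0.24  1.31  0.51] yaw -0.0 F [ 0.   0.2 -0.8]
```

View pics/w13.png

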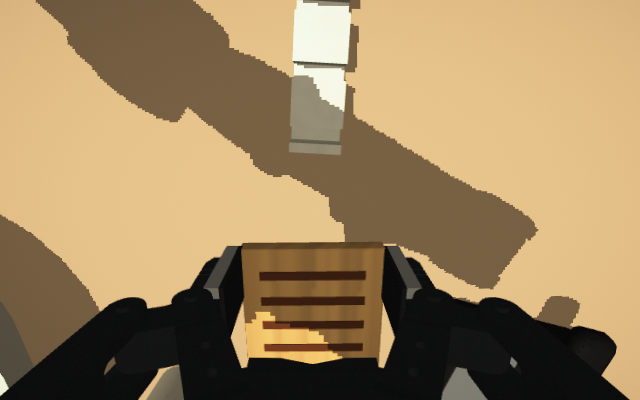

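```bash
python3 -m handwheel '0 0 0 -0.025 -0.01 0 0.04;0 0 0 -0.025 -0.01 0 0.04;0 0 0 -0.02 -0.01 0 0.04;0 0 0 0 0 0 0.04;0 0 0 0 0 0 0.04;0 0 0 0 0 0 0.04;0 0 0 0 0 0 0.04;0 0 0 0 0 0 0.04'; python3 -c "
from h import *
m=bot.camera_model('wrist');im=bot.get_image('wrist');cv2.imwrite('pics/w14.png',im);st()
json.dump({k:np.array(v).tolist() for k,v in m.items()},open('w14.json','w'))
cv2.imwrite('pics/w14z.png',cv2.resize(im[20:240,260:380],None,fx=2.7,fy=2.7,interpolation=2))"
```

```text
t: 35.3
tool_pos: [0.4545, -0.3316, 0.2185]
tool_rot: [-0.499, 0.503, -0.498, 0.5]
force: [-0.5, 0.2, -0.2]
opening: 0.0577
```

View pics/w14z.png

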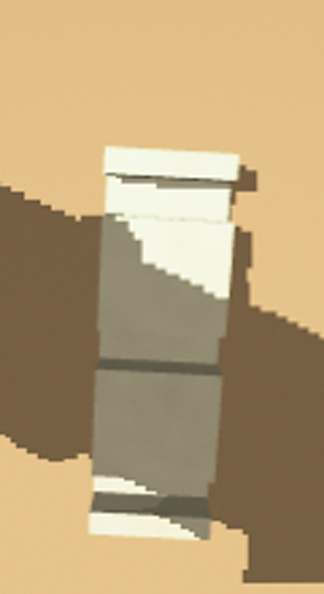

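```bash
python3 - <<'E'
from h import *
m=json.load(open('w14.json'))
print(-cv2.Rodrigues(np.array(m['rvec']))[0].T@np.array(m['tvec']))
P=np.array([p2w(m,*p,.034) for p in [(298.9,74.4),(348.9,77.8),(337.4,220),(293.3,217.4)]]);print(P.round(4),P.mean(0).round(4), np.linalg.norm(np.roll(P,-1,0)-P,axis=1).round(4))
d=P[0]+P[1]-P[2]-P[3]; print(np.degrees(np.arctan2(-d[0],d[1]))); d=P[1]-P[0]+P[2]-P[3]; print(np.degrees(np.arctan2(d[1],d[0])))
# project model for check
def model(cx,cy,yaw,pts): 
    c,s=np.cos(yaw),np.sin(yaw); return [w2p(m,[cx+c*x-s*y,cy+s*x+c*y,z]) for x,y,z in pts]
im=cv2.imread('pics/w14.png'); c=P.mean(0); yaw=np.radians(-2.8)
big=cv2.resize(im[20:240,260:380],None,fx=2.7,fy=2.7,interpolation=2)
for z,col in((.034,(0,0,255)),(.008,(255,0,0))):
  for y0 in(-52,0,52):
    for s in(-6.75,6.75):
      a=model(c[0],c[1],yaw,[(-.022,(y0+s)/1e3,z),(.022,(y0+s)/1e3,z)]); a=[tuple(((p-[260,20])*2.7).astype(int).tolist()) for p in a]; cv2.line(big,*a,col,1)
cv2.imwrite('pics/w14m.png',big)
E
```

```text
[ 0.45397013 -0.26007464  0.36230742]
[[ 0.4408 -0.241   0.034 ]
 [ 0.4852 -0.2439  0.034 ]
 [ 0.4772 -0.3777  0.034 ]
 [ 0.4338 -0.375   0.034 ]] [ 0.4592 -0.3094  0.034 ] [0.0445 0.134  0.0435 0.1342]
-3.232621719102632
-3.6931212324048404
```

View pics/w14m.png

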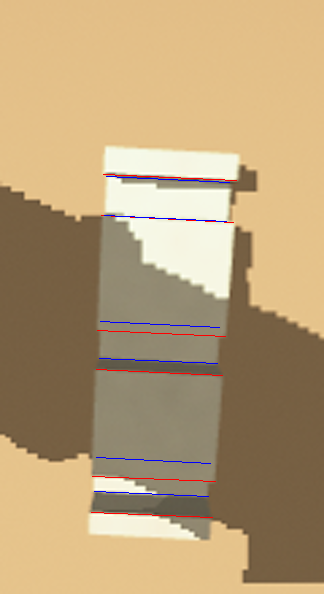

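```bash
cat >> h.py <<'E'
RC=np.array([.4592,-.3094]);RY=np.radians(-3.3)
def tR(th,yaw=RY):
    th=np.radians(th); y=np.array([0,np.sin(th),-np.cos(th)]); z=np.array([1.,0,0]); M=np.c_[np.cross(y,z),y,z]
    return R.from_euler('z',yaw).as_matrix()@M
def groove(g): 
    return RC+np.array([-np.sin(RY),np.cos(RY)])*g
def tcp_for(g,z,th,c,dy=0):
    M=tR(th); P=np.r_[groove(g+dy),z]; return P-M@np.array(c), M
E
python3 - <<'E'
from h import *
from ik import *
p=np.load('p.npy')
c=(.0177,-.0081,0)
for th in (75,80,84,87):
    for g in(-.052,0):
      for z in (.08,.038):
        t,M=tcp_for(g,z,th,c); s=ik(t,M,p,q0=None,tries=15); print(th,g,z,t.round(3),f'{s.cost:.1e}',s.x.round(2))
t,M=tcp_for(-.052,.085,80,c); plan(t,M,12)
E
```

```text
75 -0.052 0.08 [ 0.457 -0.349  0.095] 1.4e-15 [ 1.24  1.37 -0.79  0.8  -0.22  2.01  0.56]
75 -0.052 0.038 [ 0.457 -0.349  0.053] 1.2e-14 [ 1.2   1.39 -0.62  0.78 -0.3   2.01  0.68]
75 0 0.08 [ 0.46  -0.297  0.095] 6.1e-16 [ 1.34  1.39 -1.05  1.02 -0.06  1.84  0.43]
75 0 0.038 [ 0.46  -0.297  0.053] 8.5e-17 [ 1.38  1.53 -1.25  1.01  0.14  1.83  0.34]
80 -0.052 0.08 [ 0.457 -0.35   0.096] 2.8e-04 [ 1.32  1.52 -1.18  0.78  0.    2.01  0.36]
80 -0.052 0.038 [ 0.457 -0.35   0.054] 1.9e-04 [ 1.3   1.55 -1.11  0.75  0.    2.01  0.43]
80 0 0.08 [ 0.46  -0.298  0.096] 1.6e-18 [ 1.27  1.35 -0.79  0.98 -0.29  1.91  0.58]
80 0 0.038 [ 0.46  -0.298  0.054] 5.8e-19 [ 1.35  1.54 -1.15  0.96  0.02  1.87  0.4 ]
84 -0.052 0.08 [ 0.457 -0.351  0.097] 1.2e-03 [ 1.34  1.56 -1.24  0.78 -0.    2.01  0.31]
84 -0.052 0.038 [ 0.457 -0.351  0.055] 1.2e-03 [ 1.32  1.6  -1.17  0.75 -0.    2.01  0.39]
84 0 0.08 [ 0.46  -0.3    0.097] 1.7e-11 [ 1.18  1.33 -0.52  0.96 -0.5   2.01  0.71]
84 0 0.038 [ 0.46  -0.3    0.055] 4.2e-15 [ 1.16  1.38 -0.47  0.93 -0.5   2.    0.77]
87 -0.052 0.08 [ 0.457 -0.352  0.097] 2.2e-03 [ 1.35  1.59 -1.25  0.78 -0.03  2.01  0.3 ]
87 -0.052 0.038 [ 0.457 -0.352  0.055] 2.5e-03 [ 1.34  1.63 -1.21  0.75  0.    2.01  0.36]
87 0 0.08 [ 0.46  -0.3    0.097] 1.2e-16 [ 1.36  1.58 -1.25  0.93 -0.03  1.93  0.3 ]
87 0 0.038 [ 0.46  -0.3    0.055] 1.9e-24 [ 1.31  1.56 -1.02  0.9  -0.14  1.94  0.47]
n 12 row: 0.0035 0.0037 0.1159 0.0077 0.0075 0.0001 | from [ 0.4546 -0.3314  0.2187] op 0.0579 t 35.35 q [ 0.98  0.4  -0.53  1.48  0.2   1.33  0.43] yaw -0.1 F [ 0.1 -0.1 -0.4]
```

```bash
python3 - <<'E'
from h import *
t,M=tcp_for(0,.082,80,(.0177,-.0081,0),.004); print(t); plan(t,M,12)
E
```

```text
[ 0.46006637 -0.29437444  0.09802455]
n 12 row: 0.0035 0.0037 0.1159 0.0039 0.0107 0.0003 | from [ 0.4546 -0.3314  0.2187] op 0.0579 t 35.35 q [ 0.98  0.4  -0.53  1.48  0.2   1.33  0.43] yaw -0.1 F [ 0.1 -0.1 -0.4]
```

```bash
python3 -m handwheel '0.0035 0.0037 0.1159 0.0039 0.0107 0.0003 0.04;0.0035 0.0037 0.1159 0.0039 0.0107 0.0003 0.04;0.0035 0.0037 0.1159 0.0039 0.0107 0.0003 0.04;0.0035 0.0037 0.1159 0.0039 0.0107 0.0003 0.04;0.0035 0.0037 0.1159 0.0039 0.0107 0.0003 0.04;0.0035 0.0037 0.1159 0.0039 0.0107 0.0003 0.04;0.0035 0.0037 0.1159 0.0039 0.0107 0.0003 0.04;0.0035 0.0037 0.1159 0.0039 0.0107 0.0003 0.04'; python3 -c "
from h import *
t,M=tcp_for(0,.082,80,(.0177,-.0081,0),.004); plan(t,M,4)"
```

```text
t: 36.15
tool_pos: [0.458, -0.3269, 0.1304]
tool_rot: [-0.207, 0.673, -0.236, 0.67]
force: [-0.4, 0.5, -0.6]
opening: 0.0579
n 4 row: 0.0031 0.0036 0.1154 0.0036 0.0110 0.0001 | from [ 0.458  -0.3269  0.1304] op 0.0579 t 36.15 q [ 1.19  1.02 -0.58  1.05 -0.22  1.79  0.68] yaw -2.3 F [-0.4  0.5 -0.6]
```

```bash
python3 -m handwheel '0.0035 0.0037 0.1159 0.0039 0.0107 0.0003 0.04;0.0035 0.0037 0.1159 0.0039 0.0107 0.0003 0.04;0.0035 0.0037 0.1159 0.0039 0.0107 0.0003 0.04;0.0035 0.0037 0.1159 0.0039 0.0107 0.0003 0.04;0 0 0 0 0 0 0.04;0 0 0 0 0 0 0.04;0 0 0 0 0 0 0.04;0 0 0 0 0 0 0.04'; python3 -c "
from h import *
t,M=tcp_for(0,.082,80,(.0177,-.0081,0),.004); plan(t,M,4)
s=st();print(R.from_quat(s['tool_rot']).as_matrix().round(3))
m=bot.camera_model('wrist');im=bot.get_image('wrist');cv2.imwrite('pics/w15.png',im);cv2.imwrite('pics/s15.png',bot.get_image('scene'))
"
```

```text
t: 36.95
tool_pos: [0.462, -0.2955, 0.1016]
tool_rot: [-0.044, 0.704, -0.084, 0.704]
force: [-0.8, -0.4, 0.4]
opening: 0.0581
n 4 row: 0.0000 0.0012 0.0016 0.0008 0.0004 -0.0005 | from [ 0.462  -0.2955  0.1016] op 0.0581 t 36.95 q [ 1.21  1.32 -0.63  0.93 -0.39  1.97  0.65] yaw -3.2 F [-0.8 -0.4  0.4]
[[-0.006  0.056  0.998]
 [-0.18   0.982 -0.057]
 [-0.984 -0.18   0.005]]
```

View pics/w15.png

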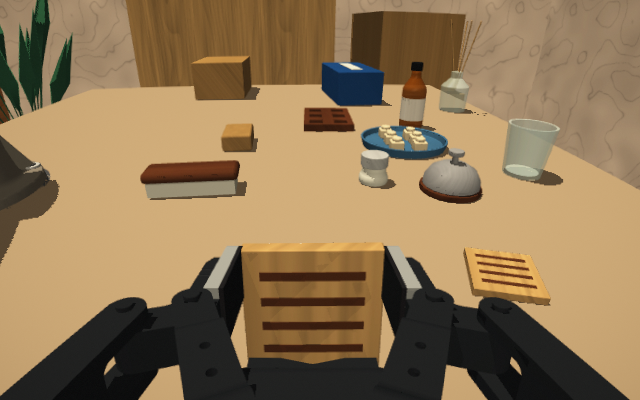

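View pics/s15.png

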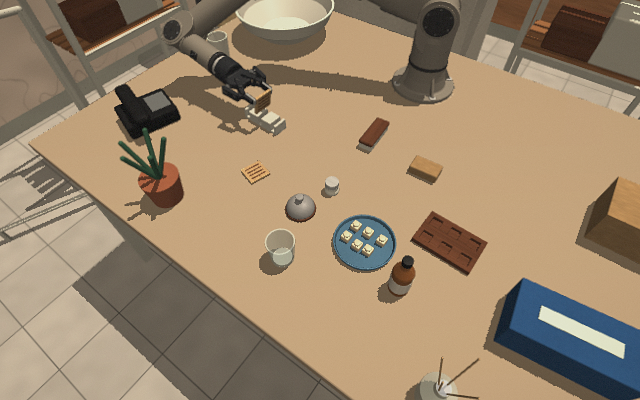

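```bash
python3 -m handwheel '0 0 0 0.007 0.002 -0.001 0.04;0 0 0 0.007 0.0015 -0.001 0.04;0 0 0 0.007 0.0013 0 0.04;0 0 0 0.005 0.001 0 0.04;0 0 0 0.005 0.001 0 0.04;0 0 0 0 0 0 0.04;0 0 0 0 0 0 0.04;0 0 0 0 0 0 0.04'; python3 -c "
from h import *
t,M=tcp_for(0,.0495,80,(.0177,-.0081,0),.004); plan(t,M,4)
im=bot.get_image('scene');cv2.imwrite('pics/s16.png',cv2.resize(im[60:150,200:320],None,fx=6,fy=6,interpolation=2))"
```

```text
t: 37.85
tool_pos: [0.4591, -0.2932, 0.067]
tool_rot: [-0.042, 0.706, -0.082, 0.702]
force: [0.0, -0.6, -0.3]
opening: 0.0581
n 4 row: 0.0003 0.0002 0.0003 0.0004 -0.0002 0.0003 | from [ 0.4591 -0.2932  0.067 ] op 0.0581 t 37.85 q [ 1.21  1.36 -0.62  0.92 -0.37  1.95  0.68] yaw -3.2 F [ 0.  -0.6 -0.3]
```

View pics/s16.png

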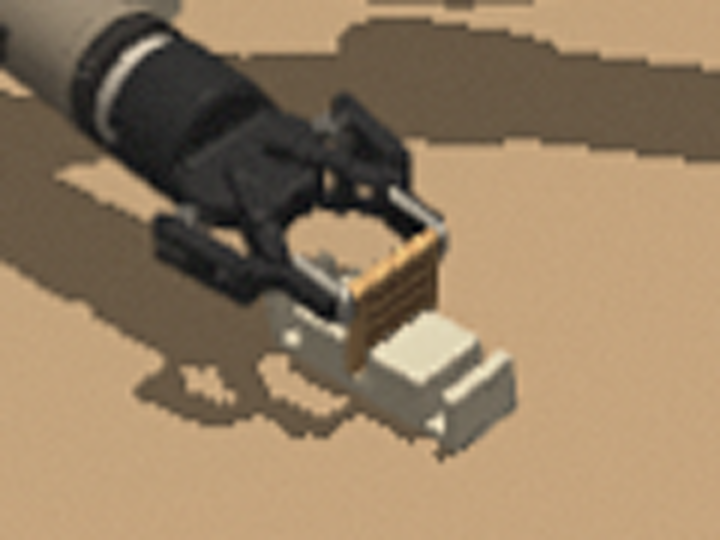

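```bash
python3 -m handwheel '0 0 0 0.003 0.0005 0 0.04;0 0 0 0.003 0.0005 0 0.04;0 0 0 0.003 0.0005 0 0.04;0 0 0 0 0 0 0.04;0 0 0 0 0 0 0.04;0 0 0 0 0 0 0.04;0 0 0 0 0 0 0.04;0 0 0 0 0 0 0.04'; python3 -c "
from h import *
t,M=tcp_for(0,.0408,80,(.0177,-.0081,0),.004); plan(t,M,4)"
```

```text
t: 38.7
tool_pos: [0.4593, -0.2942, 0.0586]
tool_rot: [-0.042, 0.705, -0.083, 0.703]
force: [-0.9, -6.1, 4.1]
opening: 0.0579
n 4 row: -0.0002 0.0005 0.0003 0.0004 0.0001 0.0002 | from [ 0.4593 -0.2942  0.0586] op 0.0579 t 38.7 q [ 1.2   1.38 -0.62  0.92 -0.36  1.95  0.69] yaw -3.3 F [-0.9 -6.1  4.1]
```

```bash
python3 -m handwheel '0 0 0 0 0 0 0.07;0 0 0 0 0 0 0.085;0 0 0 0 0 0 0.085;0 0 0 0 0 0 0.085;0 0 0 0 0 0 0.085;0 0 0 0 0 0 0.085;0 0 0 0 0 0 0.085;0 0 0 0 0 0 0.085'; python3 -c "
from h import *
s=st();print(s['force'],s['opening'])
m=bot.camera_model('wrist');im=bot.get_image('wrist');cv2.imwrite('pics/w17.png',im)
im=bot.get_image('scene');cv2.imwrite('pics/s17.png',cv2.resize(im[60:150,200:320],None,fx=5,fy=5,interpolation=2))"
```

```text
t: 39.5
tool_pos: [0.4591, -0.2932, 0.0578]
tool_rot: [-0.042, 0.706, -0.082, 0.702]
force: [-0.4, 0.4, 0.4]
opening: 0.085
[-0.36920516  0.38407264  0.40337327] 0.08497392072176518
```

View pics/w17.png

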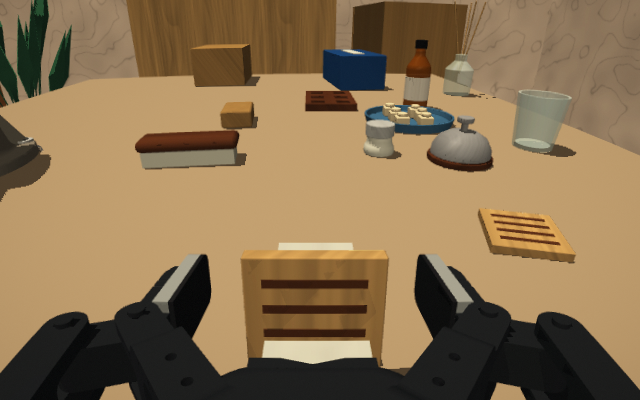

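View pics/s17.png

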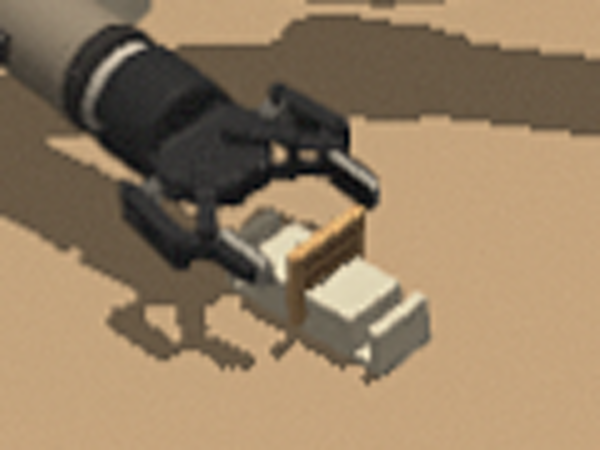

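```bash
python3 -m handwheel '0 0 0 0 -0.02 0 0.085;0 0 0 0 -0.03 0 0.085;0 0 0 -0.01 -0.03 0 0.085;0 0 0 -0.03 -0.02 0 0.085;0 0 0 -0.04 0 0 0.085;0 0 0 -0.04 0 0 0.085;0 0 0 0 0 0 0.085;0 0 0 0 0 0 0.085'; python3 -c "
from h import *
g=groove(0)
plan([g[0],g[1],.2],down(-93.3),15)
im=bot.get_image('wrist');cv2.imwrite('pics/w18.png',im)"
```

```text
t: 40.4
tool_pos: [0.4506, -0.3218, 0.1885]
tool_rot: [-0.042, 0.704, -0.088, 0.703]
force: [0.2, -0.3, -0.6]
opening: 0.0854
n 15 row: 0.0710 0.0859 -0.0719 -0.0014 0.0002 -0.0005 | from [ 0.4506 -0.3218  0.1885] op 0.0854 t 40.4 q [ 1.37  1.39 -1.17  0.87 -0.1   2.01  0.3 ] yaw -3.7 F [ 0.2 -0.3 -0.6]
```

View pics/w18.png

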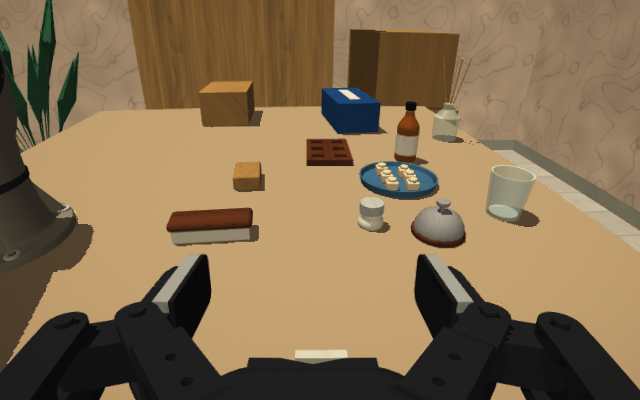

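```bash
python3 -m handwheel '0.071 0.0859 -0.0719 -0.0014 -0.002 0 0.085;0.071 0.0859 -0.0719 -0.0014 -0.002 0 0.085;0.071 0.0859 -0.0719 -0.0014 -0.002 0 0.085;0.071 0.0859 -0.0719 -0.0014 -0.002 0 0.085;0.071 0.0859 -0.0719 -0.0014 -0.002 0 0.085;0.071 0.0859 -0.0719 -0.0014 -0.002 0 0.085;0.071 0.0859 -0.0719 -0.0014 -0.002 0 0.085;0.071 0.0859 -0.0719 -0.0014 -0.002 0 0.085'; python3 -m handwheel '0.071 0.0859 -0.0719 -0.0014 -0.002 0 0.085;0.071 0.0859 -0.0719 -0.0014 -0.002 0 0.085;0.071 0.0859 -0.0719 -0.0014 -0.002 0 0.085;0.071 0.0859 -0.0719 -0.0014 -0.002 0 0.085;0.071 0.0859 -0.0719 -0.0014 -0.002 0 0.085;0.071 0.0859 -0.0719 -0.0014 -0.002 0 0.06;0.071 0.0859 -0.0719 -0.0014 -0.002 0 0.05;0 0 0 0 0 0 0.04'; python3 -c "
from h import *
g=groove(0)
plan([g[0],g[1],.15],down(-93.3),3)
m=bot.camera_model('wrist');im=bot.get_image('wrist');cv2.imwrite('pics/w19.png',im);
json.dump({k:np.array(v).tolist() for k,v in m.items()},open('w19.json','w'))
im=bot.get_image('top');cv2.imwrite('pics/t19.png',cv2.resize(im[150:300,300:480],None,fx=4,fy=4,interpolation=2))"
```

```text
t: 41.25
tool_pos: [0.4494, -0.3326, 0.2027]
tool_rot: [-0.009, 0.804, -0.474, 0.36]
force: [-0.6, 0.5, -0.4]
opening: 0.0852
t: 42.05
tool_pos: [0.46, -0.3283, 0.2202]
tool_rot: [0.017, 0.709, -0.705, -0.017]
force: [0.7, 0.8, -0.1]
opening: 0.0432
n 3 row: 0.0016 0.0034 -0.0002 0.0006 0.0234 -0.0062 | from [ 0.46   -0.3283  0.2202] op 0.0432 t 42.05 q [ 1.09  0.44 -0.71  1.47  0.28  1.35 -1.26] yaw -92.7 F [ 0.7  0.8 -0.1]
```

View pics/w19.png

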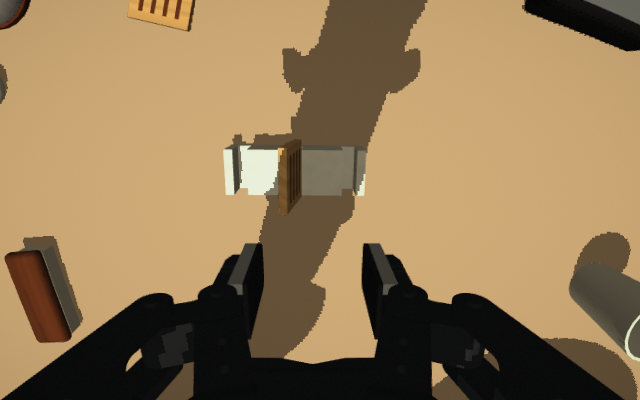

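View pics/t19.png

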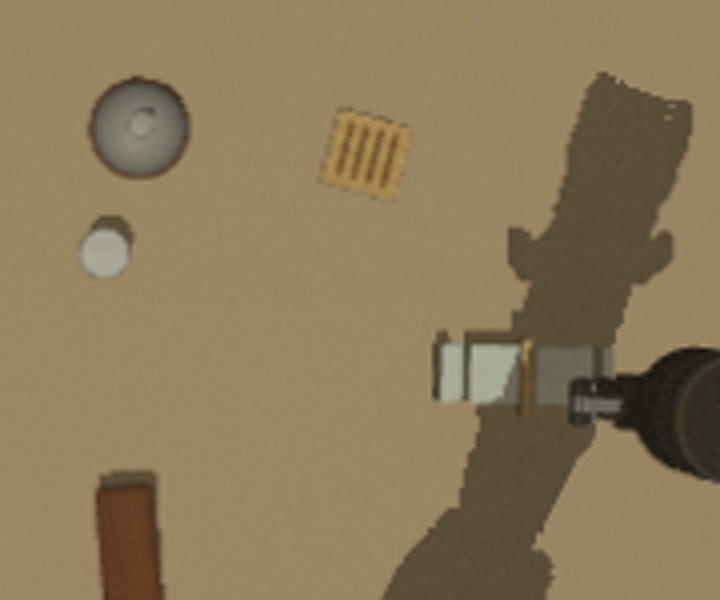

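```bash
python3 -m handwheel '0 0.005 0 0 0.02 -0.012 0.04;0 0.005 0 0.001 0.04 -0.011 0.04;0 0 0 0 0.04 0 0.04;0 0 0 0 0.04 0 0.04;0 0 0 0 0.025 0 0.04;0 0 0 0 0 0 0.04;0 0 0 0 0 0 0.04;0 0 0 0 0 0 0.04'; python3 -c "
from h import *
g=groove(.004)
plan([g[0],g[1],.042],down(-93.3),1)
im=bot.get_image('wrist');cv2.imwrite('pics/w20.png',im)"
```

```text
t: 42.95
tool_pos: [0.4573, -0.3118, 0.0567]
tool_rot: [0.025, 0.707, -0.706, -0.024]
force: [0.4, 0.3, -0.0]
opening: 0.0401
n 1 row: 0.0014 -0.0120 -0.0021 -0.0017 0.0147 -0.0065 | from [ 0.4573 -0.3118  0.0567] op 0.0401 t 42.95 q [ 1.03  0.57 -0.65  1.71  0.39  0.99 -1.4 ] yaw -94.0 F [ 0.4  0.3 -0. ]
```

View pics/w20.png

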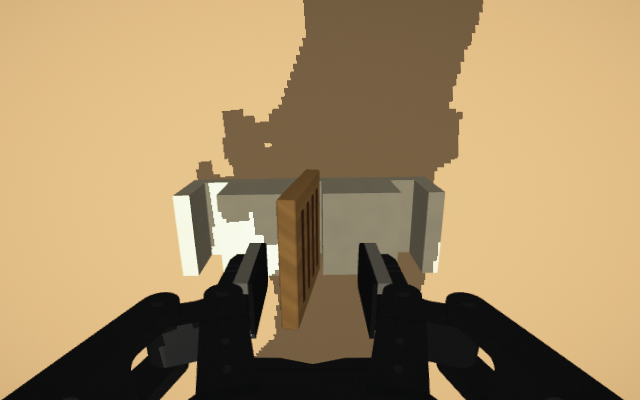

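```bash
python3 -m handwheel '0 -0.012 0 -0.0017 0.005 -0.0075 0.04;0 0 0 0 0.01 0 0.04;0 0 0 0 0 0 0.04;0 0 0 0 0 0 0.0;0 0 0 0 0 0 0.0;0 0 0 0 0 0 0.0;0 0 0 0 0 0 0.0;0 0 0 0 0 0 0.0'; python3 -c "
from h import *
g=groove(.004)
plan([g[0],g[1],.042],down(-93.3),1)
im=bot.get_image('wrist');cv2.imwrite('pics/w21.png',im)"
```

```text
t: 43.8
tool_pos: [0.4582, -0.3069, 0.0404]
tool_rot: [-0.02, -0.706, 0.708, 0.021]
force: [-0.0, -5.5, -2.0]
opening: 0.0068
n 1 row: -0.0029 -0.0005 0.0001 -0.0011 -0.0016 -0.0016 | from [ 0.4582 -0.3069  0.0404] op 0.0068 t 43.8 q [ 1.02  0.58 -0.64  1.73  0.41  0.96 -1.41] yaw -93.3 F [-0.  -5.5 -2. ]
```

View pics/w21.png

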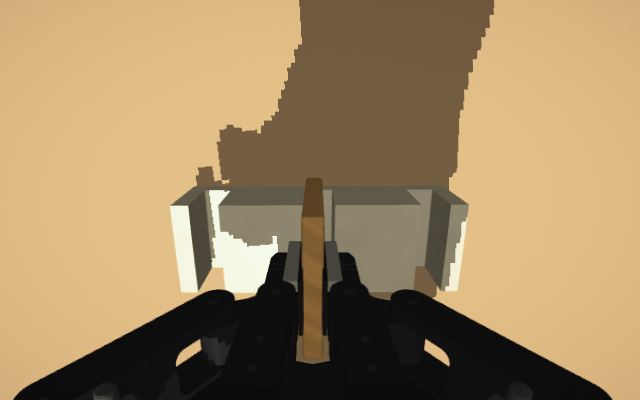

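```bash
python3 -c "
from h import *
m=bot.camera_model('wrist')
for p in [(313,217),(313,361),(302,217),(324,217)]: print(p2w(m,*p,.068).round(4))"
python3 -m handwheel '0 0 0 0 -0.005 0.001 0;0 0 0 0 -0.01 0.001 0;0 0 0 0 -0.02 0 0;0 0 0 0 -0.02 0 0;0 0 0 0 0 0 0;0 0 0 0 0 0 0;0 0 0 0 0 0 0;0 0 0 0 0 0 0';python3 -c "
from h import *
g=groove(.052)
plan([g[0],g[1],.095],down(-93.3),3)
im=bot.get_image('wrist');cv2.imwrite('pics/w22.png',im)"
```

```text
[ 0.4869 -0.3075  0.068 ]
[ 0.4254 -0.304   0.068 ]
[ 0.4871 -0.3037  0.068 ]
[ 0.4867 -0.3113  0.068 ]
t: 44.65
tool_pos: [0.458, -0.3041, 0.0941]
tool_rot: [0.019, 0.708, -0.705, -0.021]
force: [0.7, -0.7, -0.6]
opening: 0.0068
n 3 row: 0.0013 0.0007 0.0009 -0.0005 -0.0002 -0.0156 | from [ 0.458  -0.3041  0.0941] op 0.0068 t 44.65 q [ 1.04  0.52 -0.68  1.68  0.36  1.07 -1.37] yaw -93.2 F [ 0.7 -0.7 -0.6]
```

View pics/w22.png

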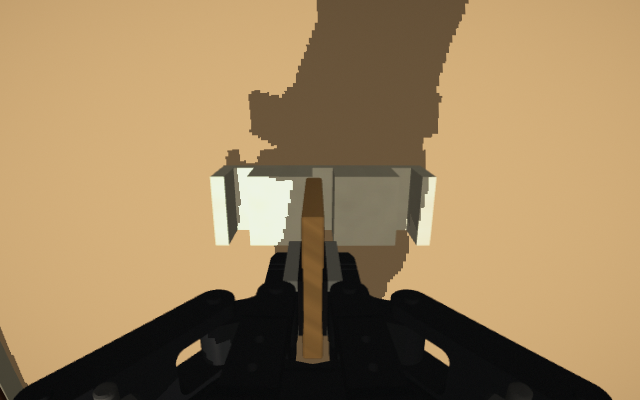

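```bash
python3 -m handwheel '0 0 0 -0.001 0 -0.0156 0;0 0 0 -0.001 0 -0.0156 0;0 0 0 -0.001 0 -0.0156 0;0 0 0 0 0 0 0;0 0 0 0 0 0 0;0 0 0 0 0 0 0;0 0 0 0 0 0 0;0 0 0 0 0 0 0';python3 -c "
from h import *
g=groove(.052)
plan([g[0],g[1],.075],down(-93.3),2)
m=bot.camera_model('wrist');im=bot.get_image('wrist');cv2.imwrite('pics/w23.png',im)
yaw=RY
big=cv2.resize(im[100:400,200:440],None,fx=2,fy=2,interpolation=2)
for z,col in((.034,(0,0,255)),(.008,(255,0,0))):
  for y0 in(-.052,0,.052):
    for s in(-.00675,.00675):
      a=[]
      for x in(-.022,.022):
        g=groove(y0+s)+x*np.array([np.cos(RY),np.sin(RY)]); a.append(tuple(((w2p(m,[g[0],g[1],z])-[200,100])*2).astype(int).tolist()))
      cv2.line(big,*a,col,1)
cv2.imwrite('pics/w23m.png',big)"
```

```text
t: 45.5
tool_pos: [0.4641, -0.259, 0.0951]
tool_rot: [0.02, 0.708, -0.706, -0.021]
force: [0.1, 0.8, -0.9]
opening: 0.0071
n 2 row: 0.0012 0.0002 0.0005 0.0010 0.0101 -0.0007 | from [ 0.4641 -0.259   0.0951] op 0.0071 t 45.5 q [ 0.99  0.49 -0.69  1.73  0.35  1.05 -1.45] yaw -93.3 F [ 0.1  0.8 -0.9]
```

View pics/w23m.png

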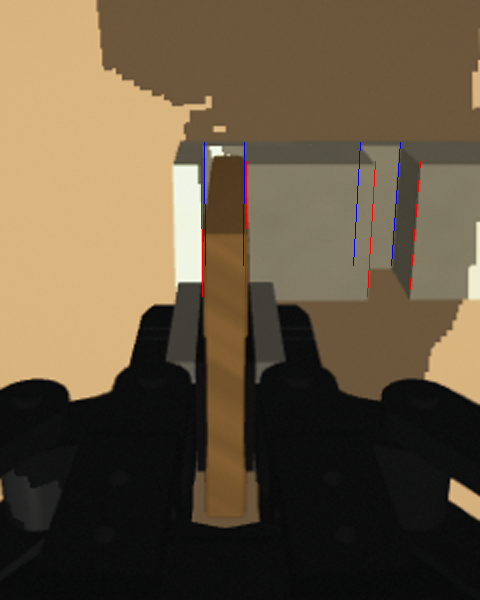

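```bash
python3 -m handwheel '0 0 0 0.001 0.015 -0.001 0;0 0 0 0.001 0.015 0 0;0 0 0 0 0.012 0 0;0 0 0 0 0.008 0 0;0 0 0 0 0.004 0 0;0 0 0 0 0 0 0;0 0 0 0 0 0 0;0 0 0 0 0 0 0';python3 -c "
from h import *
g=groove(.052)
plan([g[0],g[1],.0405],down(-93.3),2)"
```

```text
t: 46.35
tool_pos: [0.4629, -0.2572, 0.0418]
tool_rot: [0.02, 0.708, -0.706, -0.02]
force: [1.1, 0.4, 0.4]
opening: 0.0067
n 2 row: 0.0010 0.0009 -0.0002 0.0003 0.0007 0.0002 | from [ 0.4629 -0.2572  0.0418] op 0.0067 t 46.35 q [ 0.96  0.55 -0.66  1.79  0.4   0.94 -1.49] yaw -93.2 F [1.1 0.4 0.4]
```

```bash
python3 -m handwheel '0 0 0 0 0.0013 0 0;0 0 0 0 0 0 0;0 0 0 0 0 0 0.014;0 0 0 0 0 0 0.02;0 0 0 0 0 0 0.03;0 0 0 0 -0.02 0 0.03;0 0 0 0 -0.04 0 0.04;0 0 0 0 -0.05 0 0.06';python3 -m handwheel '0 0 0 0 -0.03 0.02 0.085;0 0 0 0 -0.02 0.03 0.085;0 0 0 0 0 0 0.085;0 0 0 0 0 0 0.085;0 0 0 0 0 0 0.085;0 0 0 0 0 0 0.085;0 0 0 0 0 0 0.085;0 0 0 0 0 0 0.085'; python3 -c "
from h import *
plan([.636,-.196,.18],down(-12),2)
m=bot.camera_model('wrist');im=bot.get_image('wrist');cv2.imwrite('pics/w24.png',im)
json.dump({k:np.array(v).tolist() for k,v in m.items()},open('w24.json','w'))
"
```

```text
t: 47.15
tool_pos: [0.4606, -0.2566, 0.1493]
tool_rot: [0.018, 0.709, -0.705, -0.021]
force: [0.6, -0.9, 0.7]
opening: 0.0534
t: 47.95
tool_pos: [0.4596, -0.3066, 0.1994]
tool_rot: [0.019, 0.708, -0.706, -0.02]
force: [0.9, 0.4, -0.7]
opening: 0.085
n 2 row: 0.0019 -0.7080 -0.0004 -0.1073 0.0097 -0.0286 | from [ 0.4596 -0.3066  0.1994] op 0.085 t 47.95 q [ 1.07  0.43 -0.72  1.53  0.28  1.29 -1.3 ] yaw -93.1 F [ 0.9  0.4 -0.7]
```

View pics/w24.png

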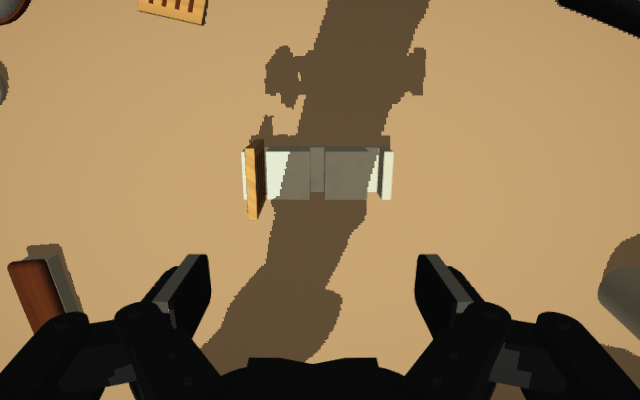

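```bash
python3 - <<'E'
from h import *
m=bot.camera_model('top')
P=np.array([p2w(m,*p,.008) for p in [(385,177),(402.5,182),(398.75,200.5),(380,195.75)]]);print(P.round(4),P.mean(0).round(4), np.linalg.norm(np.roll(P,-1,0)-P,axis=1).round(4))
d=P[0]+P[1]-P[2]-P[3]; print(np.degrees(np.arctan2(d[1],d[0])))
plan([.63,-.175,.17],down(-15))
E
```

```text
[[ 0.671  -0.1777  0.008 ]
 [ 0.654  -0.2326  0.008 ]
 [ 0.5961 -0.2188  0.008 ]
 [ 0.6124 -0.1601  0.008 ]] [ 0.6334 -0.1973  0.008 ] [0.0574 0.0595 0.0609 0.0612]
-15.066392591074667
n 10 row: 0.0003 -0.1364 -0.0001 -0.0232 0.0029 -0.0023 | from [ 0.4596 -0.3068  0.1995] op 0.0848 t 48.0 q [ 1.07  0.43 -0.72  1.53  0.28  1.29 -1.3 ] yaw -93.1 F [-0.2 -0.8 -1.2]
```

```bash
python3 -m handwheel '0 -0.1364 0 -0.0232 0.0029 -0.0023 0.085;0 -0.1364 0 -0.0232 0.0029 -0.0023 0.085;0 -0.1364 0 -0.0232 0.0029 -0.0023 0.085;0 -0.1364 0 -0.0232 0.0029 -0.0023 0.085;0 -0.1364 0 -0.0232 0.0029 -0.0023 0.085;0 -0.1364 0 -0.0232 0.0029 -0.0023 0.085;0 -0.1364 0 -0.0232 0.0029 -0.0023 0.085;0 -0.1364 0 -0.0232 0.0029 -0.0023 0.085';python3 -m handwheel '0 -0.1364 0 -0.0232 0.0029 -0.0023 0.085;0 -0.1364 0 -0.0232 0.0029 -0.0023 0.085;0 0 0 0 0 0 0.085;0 0 0 0 0 0 0.085;0 0 0 0 0 0 0.085;0 0 0 0 0 0 0.085;0 0 0 0 0 0 0.085;0 0 0 0 0 0 0.085'; python3 -c "
from h import *
plan([.63,-.175,.17],down(-15))
m=bot.camera_model('wrist');im=bot.get_image('wrist');cv2.imwrite('pics/w25.png',im)
json.dump({k:np.array(v).tolist() for k,v in m.items()},open('w25.json','w'))
"
```

```text
t: 48.8
tool_pos: [0.6144, -0.2187, 0.1762]
tool_rot: [-0.351, 0.615, -0.613, 0.352]
force: [0.4, -0.6, -0.2]
opening: 0.0847
t: 49.6
tool_pos: [0.6302, -0.1765, 0.1711]
tool_rot: [-0.429, 0.562, -0.561, 0.43]
force: [0.5, -0.0, 1.1]
opening: 0.0853
n 1 row: 0.0012 -0.0024 -0.0019 -0.0014 0.0011 -0.0006 | from [ 0.6302 -0.1765  0.1711] op 0.0853 t 49.6 q [ 0.76  0.74 -0.95  1.26  0.59  1.42 -0.4 ] yaw -15.1 F [ 0.5 -0.   1.1]
```

View pics/w25.png

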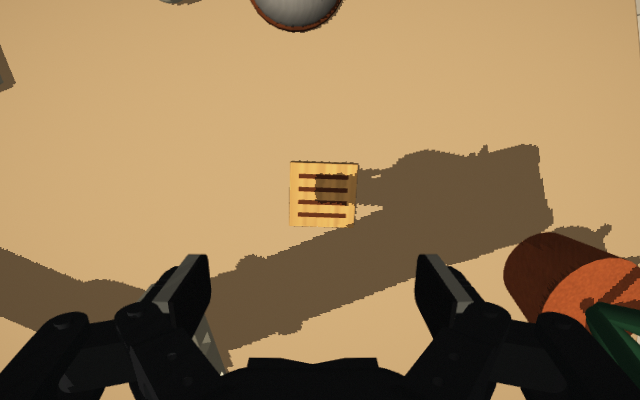

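```bash
python3 - <<'E'
from h import *
m=json.load(open('w25.json'))
P=np.array([p2w(m,*p,.008) for p in [(291,161.3),(358,163),(356,228),(289.5,226)]]);print(P.round(4),P.mean(0).round(4), np.linalg.norm(np.roll(P,-1,0)-P,axis=1).round(4))
d=P[1]-P[0]+P[2]-P[3]; a=np.degrees(np.arctan2(d[1],d[0])); print(a); d=P[0]+P[1]-P[2]-P[3]; b=np.degrees(np.arctan2(-d[0],d[1])); print(b)
yaw=np.radians((a+b)/2); c=P.mean(0)[:2]+.019*np.array([-np.sin(yaw),np.cos(yaw)]); print(c); plan([c[0],c[1],.04],down((a+b)/2),4)
E
```

```text
[[ 0.6145 -0.1563  0.008 ]
 [ 0.671  -0.1732  0.008 ]
 [ 0.6553 -0.2323  0.008 ]
 [ 0.5963 -0.2142  0.008 ]] [ 0.6343 -0.194   0.008 ] [0.059  0.0611 0.0617 0.0607]
-16.7851082069292
-16.12337374515906
[ 0.63966676 -0.17577175]
n 4 row: 0.0003 0.0059 -0.0005 -0.0007 0.0328 0.0023 | from [ 0.6302 -0.1762  0.1711] op 0.0849 t 49.65 q [ 0.76  0.74 -0.95  1.26  0.59  1.42 -0.4 ] yaw -15.1 F [-1.2 -0.2 -0.3]
```

```bash
python3 -m handwheel '0 0.006 0 -0.0007 0.0328 0.0023 0.085;0 0.006 0 -0.0007 0.0328 0.0023 0.085;0 0.006 0 -0.0007 0.0328 0.0023 0.085;0 0.006 0 -0.0007 0.0328 0.0023 0.08;0 0 0 0 0.022 0 0.075;0 0 0 0 0.015 0 0.073;0 0 0 0 0 0 0.073;0 0 0 0 0 0 0.073'; python3 -c "
from h import *
plan([.6397,-.1758,-.004],down(-16.45),1)"
```

```text
t: 50.45
tool_pos: [0.6406, -0.1749, 0.0037]
tool_rot: [-0.423, 0.567, -0.566, 0.424]
force: [-0.2, 0.3, 0.9]
opening: 0.0732
n 1 row: 0.0002 0.0003 -0.0029 0.0011 0.0077 -0.0006 | from [ 0.6406 -0.1749  0.0037] op 0.0732 t 50.45 q [ 0.73  0.91 -0.85  1.41  0.7   1.15 -0.51] yaw -16.4 F [-0.2  0.3  0.9]
```

```bash
python3 -m handwheel '0 0 0 0.001 0.0077 0 0.073;0 0 0 0 0 0 0.073;0 0 0 0 0 0 0.04;0 0 0 0 0 0 0.04;0 0 0 0 0 0 0.04;0 0 0 0 0 0 0.04;0 0 0 0 0 0 0.04;0 0 0 0 0 0 0.04'; python3 -c "
from h import *
plan([.6397,-.1758,-.004],down(-16.45),1)
im=bot.get_image('wrist');cv2.imwrite('pics/w26.png',im)"
```

```text
t: 51.25
tool_pos: [0.6405, -0.1759, -0.0037]
tool_rot: [-0.423, 0.567, -0.566, 0.424]
force: [0.8, -0.1, 5.9]
opening: 0.0576
n 1 row: -0.0005 0.0004 -0.0026 0.0001 0.0003 -0.0008 | from [ 0.6405 -0.1759 -0.0037] op 0.0576 t 51.25 q [ 0.73  0.91 -0.85  1.41  0.71  1.13 -0.51] yaw -16.4 F [ 0.8 -0.1  5.9]
```

View pics/w26.png

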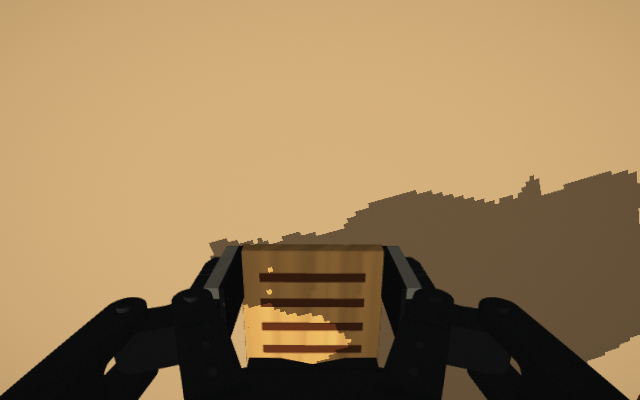

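```bash
python3 -m handwheel '0 0 0 0 -0.01 0 0.04;0 0 0 0 -0.03 0 0.04;0 0 0 0 -0.04 0 0.04;0 0 0 0 -0.04 0 0.04;0 0 0 0 -0.04 0 0.04;0 0 0 0 -0.02 0 0.04;0 0 0 0 0 0 0.04;0 0 0 0 0 0 0.04'; python3 -c "
from h import *
plan([.455,-.335,.22],down(-3.3),12)"
```

```text
t: 52.1
tool_pos: [0.6392, -0.1763, 0.1746]
tool_rot: [-0.424, 0.567, -0.565, 0.424]
force: [-0.5, 0.3, -1.3]
opening: 0.0581
n 12 row: 0.0002 -0.0191 -0.0002 0.0158 -0.0038 -0.0127 | from [ 0.6392 -0.1763  0.1746] op 0.0581 t 52.1 q [ 0.74  0.75 -0.94  1.22  0.59  1.44 -0.42] yaw -16.4 F [-0.5  0.3 -1.3]
```

```bash
python3 -m handwheel '0 -0.0191 0 0.0158 -0.0038 -0.0127 0.04;0 -0.0191 0 0.0158 -0.0038 -0.0127 0.04;0 -0.0191 0 0.0158 -0.0038 -0.0127 0.04;0 -0.0191 0 0.0158 -0.0038 -0.0127 0.04;0 -0.0191 0 0.0158 -0.0038 -0.0127 0.04;0 -0.0191 0 0.0158 -0.0038 -0.0127 0.04;0 -0.0191 0 0.0158 -0.0038 -0.0127 0.04;0 -0.0191 0 0.0158 -0.0038 -0.0127 0.04';python3 -m handwheel '0 -0.0191 0 0.0158 -0.0038 -0.0127 0.04;0 -0.0191 0 0.0158 -0.0038 -0.0127 0.04;0 -0.0191 0 0.0158 -0.0038 -0.0127 0.04;0 -0.0191 0 0.0158 -0.0038 -0.0127 0.04;0 0 0 0 0 0 0.04;0 0 0 0 0 0 0.04;0 0 0 0 0 0 0.04;0 0 0 0 0 0 0.04'; python3 -c "
from h import *
t,M=tcp_for(0,.085,80,(.0185,-.0077,0),.004); plan(t,M,12)
im=bot.get_image('wrist');cv2.imwrite('pics/w27.png',im)"
```

```text
t: 52.9
tool_pos: [0.5108, -0.2779, 0.2028]
tool_rot: [-0.466, 0.535, -0.53, 0.465]
force: [-0.5, 0.6, 0.5]
opening: 0.0581
t: 53.7
tool_pos: [0.4567, -0.3335, 0.22]
tool_rot: [-0.485, 0.515, -0.512, 0.487]
force: [0.6, 0.2, -0.8]
opening: 0.0575
n 12 row: 0.0002 0.0001 0.1160 0.0036 0.0107 0.0001 | from [ 0.4567 -0.3335  0.22  ] op 0.0575 t 53.7 q [ 1.31  0.57 -1.1   1.46  0.51  1.42  0.14] yaw -3.1 F [ 0.6  0.2 -0.8]
```

View pics/w27.png

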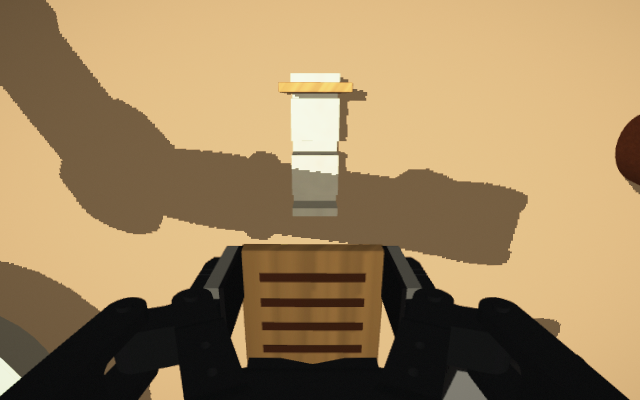

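```bash
python3 -m handwheel '0 0 0.116 0.0036 0.0107 0 0.04;0 0 0.116 0.0036 0.0107 0 0.04;0 0 0.116 0.0036 0.0107 0 0.04;0 0 0.116 0.0036 0.0107 0 0.04;0 0 0.116 0.0036 0.0107 0 0.04;0 0 0.116 0.0036 0.0107 0 0.04;0 0 0.116 0.0036 0.0107 0 0.04;0 0 0.116 0.0036 0.0107 0 0.04'; python3 -c "
from h import *
t,M=tcp_for(0,.085,80,(.0185,-.0077,0),.004); plan(t,M,4)
im=bot.get_image('scene');cv2.imwrite('pics/s28.png',cv2.resize(im[0:150,120:460],None,fx=2.3,fy=2.3,interpolation=2))"
```

```text
t: 54.55
tool_pos: [0.457, -0.3284, 0.1329]
tool_rot: [-0.202, 0.678, -0.241, 0.665]
force: [0.5, 0.1, -0.7]
opening: 0.0579
n 4 row: -0.0002 -0.0002 0.1156 0.0032 0.0111 0.0003 | from [ 0.457  -0.3284  0.1329] op 0.0579 t 54.55 q [ 1.37  1.19 -1.1   1.04  0.15  1.79  0.39] yaw -3.4 F [ 0.5  0.1 -0.7]
```

View pics/s28.png

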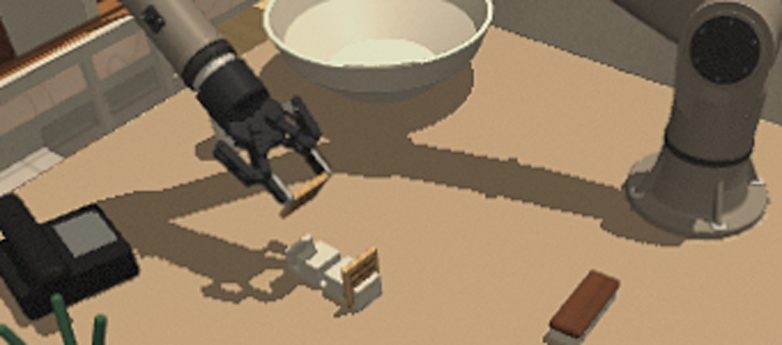

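```bash
python3 -m handwheel '0 0 0.116 0.0036 0.0107 0 0.04;0 0 0.116 0.0036 0.0107 0 0.04;0 0 0.116 0.0036 0.0107 0 0.04;0 0 0.116 0.0036 0.0107 0 0.04;0 0 0 0 0 0 0.04;0 0 0 0 0 0 0.04;0 0 0 0 0 0 0.04;0 0 0 0 0 0 0.04'; python3 -c "
from h import *
t,M=tcp_for(0,.085,80,(.0185,-.0077,0),.004); plan(t,M,4)
t,M=tcp_for(0,.0505,80,(.0185,-.0077,0),.004); plan(t,M,5)
im=bot.get_image('wrist');cv2.imwrite('pics/w29.png',im)
im=bot.get_image('top');cv2.imwrite('pics/t29.png',im)"
```

```text
t: 55.4
tool_pos: [0.4589, -0.2971, 0.1048]
tool_rot: [-0.044, 0.705, -0.084, 0.703]
force: [-0.3, 0.0, 0.5]
opening: 0.0579
n 4 row: -0.0001 0.0007 0.0017 0.0006 0.0008 0.0003 | from [ 0.4589 -0.2971  0.1048] op 0.0579 t 55.4 q [ 1.35  1.48 -1.12  0.93 -0.04  1.93  0.4 ] yaw -3.3 F [-0.3  0.   0.5]
n 5 row: -0.0001 0.0006 0.0014 0.0073 0.0018 0.0002 | from [ 0.4589 -0.2971  0.1048] op 0.0579 t 55.4 q [ 1.35  1.48 -1.12  0.93 -0.04  1.93  0.4 ] yaw -3.3 F [-0.3  0.   0.5]
```

View pics/w29.png

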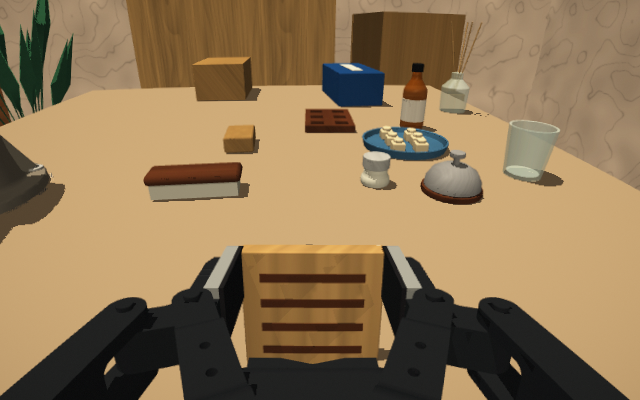

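View pics/t29.png

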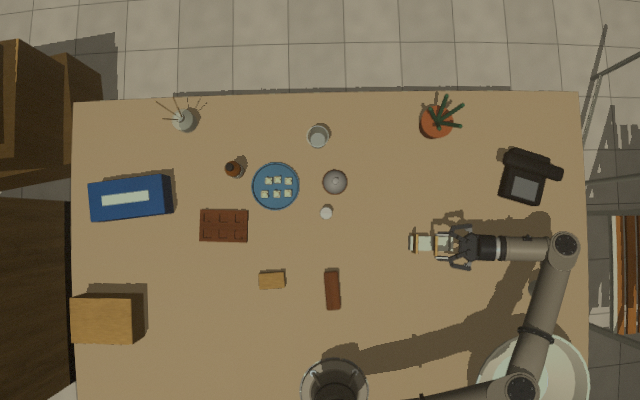

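```bash
python3 -m handwheel '0 0 0.002 0.0073 0.0018 0 0.04;0 0 0.002 0.0073 0.0018 0 0.04;0 0 0.002 0.0073 0.0018 0 0.04;0 0 0 0.0073 0.0018 0 0.04;0 0 0 0.0073 0.0018 0 0.04;0 0 0 0 0 0 0.04;0 0 0 0 0 0 0.04;0 0 0 0 0 0 0.04'; python3 -c "
from h import *
t,M=tcp_for(0,.0415,80,(.0185,-.0077,0),.004); plan(t,M,3)
im=bot.get_image('scene');cv2.imwrite('pics/s30.png',cv2.resize(im[60:150,200:320],None,fx=5,fy=5,interpolation=2))"
```

```text
t: 56.3
tool_pos: [0.4582, -0.2939, 0.064]
tool_rot: [-0.04, 0.706, -0.081, 0.702]
force: [0.1, -2.3, -1.1]
opening: 0.0579
n 3 row: 0.0000 -0.0004 -0.0012 0.0019 0.0001 0.0006 | from [ 0.4582 -0.2939  0.064 ] op 0.0579 t 56.3 q [ 1.34  1.53 -1.1   0.91 -0.01  1.92  0.44] yaw -3.3 F [ 0.1 -2.3 -1.1]
```

View pics/s30.png

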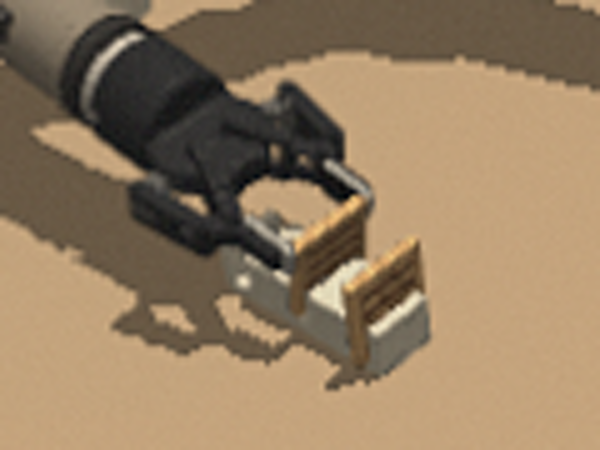

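```bash
python3 -m handwheel '0 0 0 0.002 -0.0005 0.0005 0.04;0 0 0 0.002 -0.0005 0.0005 0.04;0 0 0 0.001 0 0 0.04;0 0 0 0 0 0 0.04;0 0 0 0 0 0 0.07;0 0 0 0 0 0 0.085;0 0 0 0 0 0 0.085;0 0 0 0 0 0 0.085'; python3 -m handwheel '0 0 0 0 -0.02 0 0.085;0 0 0 0 -0.03 0 0.085;0 0 0 -0.01 -0.01 0 0.085;0 0 0 -0.03 -0.01 0 0.085;0 0 0 -0.04 0 0 0.085;0 0 0 -0.04 0 0 0.085;0 0 0 0 0 0 0.085;0 0 0 0 0 0 0.085'; python3 -c "
from h import *
g=groove(-.02)
plan([g[0],g[1],.21],down(-93.3),16)
im=bot.get_image('scene');cv2.imwrite('pics/s31.png',cv2.resize(im[60:150,200:320],None,fx=5,fy=5,interpolation=2))"
```

```text
t: 57.15
tool_pos: [0.4592, -0.2956, 0.0596]
tool_rot: [-0.04, 0.706, -0.08, 0.702]
force: [-0.3, -0.7, 0.6]
opening: 0.0851
t: 57.95
tool_pos: [0.4522, -0.3246, 0.1905]
tool_rot: [-0.038, 0.705, -0.09, 0.703]
force: [-0.4, -1.0, -0.3]
opening: 0.0851
n 16 row: 0.0663 0.0799 -0.0678 -0.0010 -0.0010 0.0000 | from [ 0.4522 -0.3246  0.1905] op 0.0851 t 57.95 q [ 1.37  1.4  -1.18  0.87 -0.1   2.01  0.29] yaw -4.3 F [-0.4 -1.  -0.3]
```

View pics/s31.png

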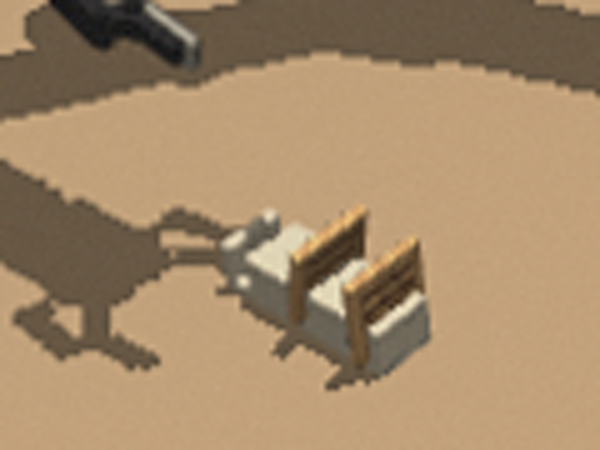

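```bash
python3 -m handwheel '0.0663 0.0799 -0.0678 -0.001 -0.002 0 0.085;0.0663 0.0799 -0.0678 -0.001 -0.002 0 0.085;0.0663 0.0799 -0.0678 -0.001 -0.002 0 0.085;0.0663 0.0799 -0.0678 -0.001 -0.002 0 0.085;0.0663 0.0799 -0.0678 -0.001 -0.002 0 0.085;0.0663 0.0799 -0.0678 -0.001 -0.002 0 0.085;0.0663 0.0799 -0.0678 -0.001 -0.002 0 0.085;0.0663 0.0799 -0.0678 -0.001 -0.002 0 0.085'; python3 -m handwheel '0.0663 0.0799 -0.0678 -0.001 -0.002 0 0.085;0.0663 0.0799 -0.0678 -0.001 -0.002 0 0.085;0.0663 0.0799 -0.0678 -0.001 -0.002 0 0.085;0.0663 0.0799 -0.0678 -0.001 -0.002 0 0.085;0.0663 0.0799 -0.0678 -0.001 -0.002 0 0.085;0.0663 0.0799 -0.0678 -0.001 -0.002 0 0.06;0.0663 0.0799 -0.0678 -0.001 -0.002 0 0.05;0.0663 0.0799 -0.0678 -0.001 -0.002 0 0.04'; python3 -m handwheel '0 0 0 0 0 0 0.035;0 0 0 0 0 0 0.035;0 0 0 0 0 0 0.035;0 0 0 0 0 0 0.035;0 0 0 0 0 0 0.035;0 0 0 0 0 0 0.035;0 0 0 0 0 0 0.035;0 0 0 0 0 0 0.035'; python3 -c "
from h import *
g=groove(.0045)
plan([g[0],g[1],.075],down(-93.3),5)
m=bot.camera_model('wrist');im=bot.get_image('wrist');cv2.imwrite('pics/w32.png',im);
"
```

```text
t: 58.8
tool_pos: [0.45, -0.3368, 0.2009]
tool_rot: [-0.008, 0.804, -0.454, 0.384]
force: [0.3, -0.0, -0.2]
opening: 0.085
t: 59.6
tool_pos: [0.4536, -0.3395, 0.2187]
tool_rot: [0.02, 0.707, -0.707, -0.024]
force: [-1.0, 0.1, -0.5]
opening: 0.0432
t: 60.4
tool_pos: [0.4546, -0.3398, 0.2195]
tool_rot: [0.02, 0.708, -0.706, -0.021]
force: [0.2, 0.7, 0.2]
opening: 0.0353
n 5 row: 0.0005 -0.0003 0.0003 -0.0006 0.0289 -0.0070 | from [ 0.4546 -0.3398  0.2195] op 0.0353 t 60.4 q [ 1.1   0.44 -0.71  1.46  0.29  1.35 -1.25] yaw -93.4 F [0.2 0.7 0.2]
```

View pics/w32.png

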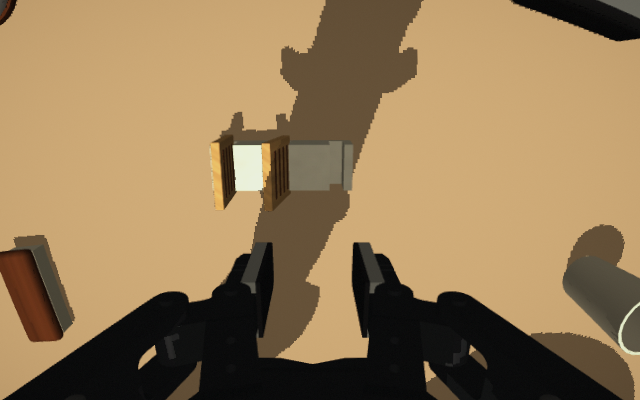

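```bash
python3 -m handwheel '0 0 0 -0.0006 0.0289 -0.007 0.035;0 0 0 -0.0006 0.0289 -0.007 0.035;0 0 0 -0.0006 0.0289 -0.007 0.035;0 0 0 -0.0006 0.0289 -0.007 0.035;0 0 0 -0.0006 0.0289 -0.007 0.035;0 0 0 0 0 0 0.035;0 0 0 0 0 0 0.035;0 0 0 0 0 0 0.035'; python3 -c "
from h import *
g=groove(.005)
plan([g[0],g[1],.042],down(-93.3),3)
m=bot.camera_model('wrist');im=bot.get_image('wrist');cv2.imwrite('pics/w33.png',im);
"
```

```text
t: 61.25
tool_pos: [0.4609, -0.3057, 0.0769]
tool_rot: [0.022, 0.707, -0.707, -0.02]
force: [0.0, -0.7, 0.8]
opening: 0.0349
n 3 row: 0.0001 -0.0006 -0.0005 0.0005 0.0116 -0.0004 | from [ 0.4609 -0.3057  0.0769] op 0.0349 t 61.25 q [ 1.03  0.54 -0.67  1.7   0.38  1.04 -1.39] yaw -93.4 F [ 0.  -0.7  0.8]
```

View pics/w33.png

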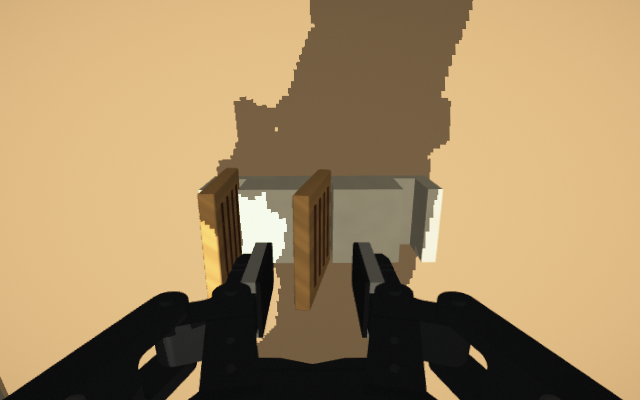

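```bash
python3 -m handwheel '0 0 0 0.0005 0.0116 0 0.035;0 0 0 0 0.0116 0 0.035;0 0 0 0 0.0106 0 0.035;0 0 0 0 0 0 0.035;0 0 0 0 0 0 0.0;0 0 0 0 0 0 0.0;0 0 0 0 0 0 0.0;0 0 0 0 0 0 0.0'; python3 -c "
from h import *
g=groove(0)
plan([g[0],g[1],.042],down(-93.3),1)"
```

```text
t: 62.1
tool_pos: [0.4588, -0.3068, 0.0415]
tool_rot: [-0.021, -0.706, 0.707, 0.021]
force: [0.4, -5.0, -1.2]
opening: 0.0065
n 1 row: -0.0010 -0.0023 0.0009 -0.0005 -0.0005 0.0025 | from [ 0.4588 -0.3068  0.0415] op 0.0065 t 62.1 q [ 1.02  0.58 -0.64  1.73  0.41  0.97 -1.41] yaw -93.4 F [ 0.4 -5.  -1.2]
```

```bash
python3 -m handwheel '0 0 0 0 -0.005 0.003 0;0 0 0 0 0 0.002 0;0 0 0 0 0 0 0;0 0 0 0 0.003 0 0;0 0 0 0 0.0025 0 0;0 0 0 0 0 0 0;0 0 0 0 0 0 0;0 0 0 0 0 0 0'; python3 -c "
from h import *
g=groove(0)
plan([g[0],g[1],.042],down(-93.3),1)
im=bot.get_image('wrist');cv2.imwrite('pics/w34.png',im)"
```

```text
t: 62.9
tool_pos: [0.4588, -0.3087, 0.0407]
tool_rot: [0.02, 0.708, -0.706, -0.021]
force: [-0.6, 0.7, 3.1]
opening: 0.0069
n 1 row: 0.0032 -0.0006 0.0017 -0.0005 -0.0013 0.0007 | from [ 0.4588 -0.3087  0.0407] op 0.0069 t 62.9 q [ 1.02  0.59 -0.64  1.72  0.41  0.97 -1.41] yaw -93.3 F [-0.6  0.7  3.1]
```

View pics/w34.png

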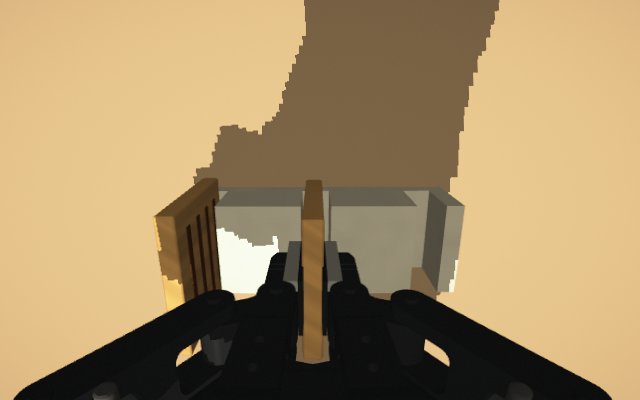

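```bash
python3 -m handwheel '0 0 0 0 0 0 0.014;0 0 0 0 0 0 0.018;0 0 0 0 0 0 0.025;0 0 0 0 -0.01 0 0.025;0 0 0 0 -0.03 0 0.025;0 0 0 0 -0.05 0 0.02;0 0 0 0 -0.05 0 0;0 0 0 0 0 0 0'; python3 -c "
from h import *
plan([.656,-.016,.12],down(-60))
m=bot.camera_model('wrist');im=bot.get_image('wrist');cv2.imwrite('pics/w35.png',im)
for p in [0,.052]:
  for z in (.068,.034):
    a=[w2p(m,[*(groove(p)+x*np.array([np.cos(RY),np.sin(RY)])),z]).round() for x in(-.03,.03)]; print(p,z,a)
im=bot.get_image('scene');cv2.imwrite('pics/s35.png',cv2.resize(im[60:150,200:320],None,fx=5,fy=5,interpolation=2))
cv2.imwrite('pics/t35.png',bot.get_image('top'))
"
```

```text
t: 63.75
tool_pos: [0.4643, -0.3115, 0.1894]
tool_rot: [-0.025, -0.705, 0.709, 0.016]
force: [1.1, -0.2, 0.9]
opening: 0.0002
n 8 row: -0.0012 -0.0728 -0.0014 -0.0311 0.0088 -0.0320 | from [ 0.4643 -0.3115  0.1894] op 0.0002 t 63.75 q [ 1.08  0.43 -0.72  1.55  0.3   1.26 -1.31] yaw -93.4 F [ 1.1 -0.2  0.9]
0 0.068 [array([311., 232.]), array([311., 158.])]
0 0.034 [array([311., 218.]), array([311., 151.])]
0.052 0.068 [array([246., 232.]), array([242., 158.])]
0.052 0.034 [array([253., 218.]), array([250., 151.])]
```

View pics/w35.png

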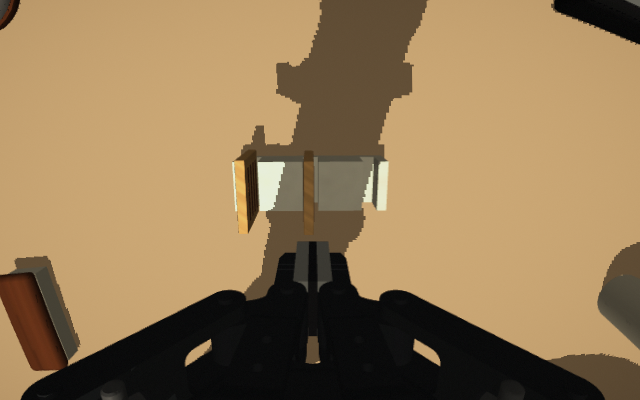

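View pics/t35.png

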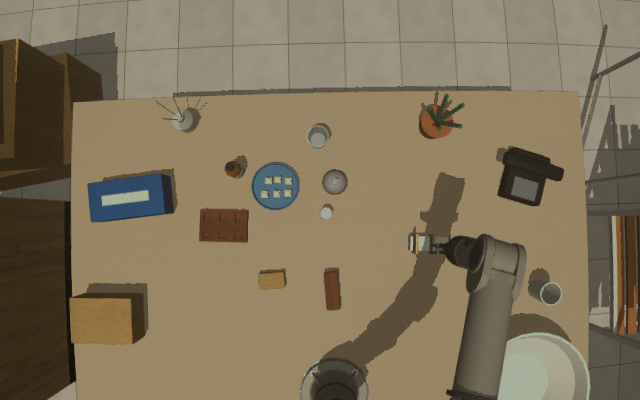

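View pics/s35.png

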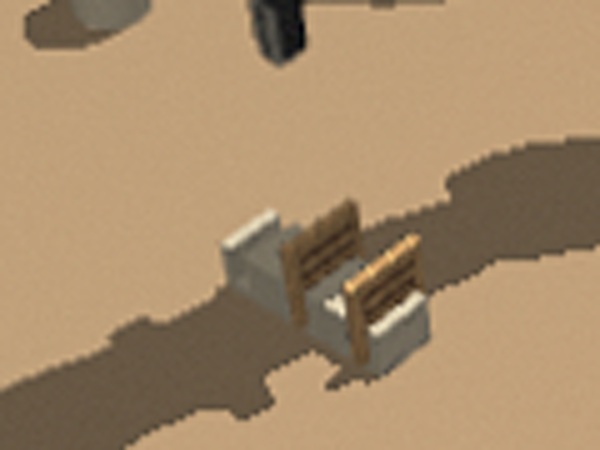

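```bash
python3 -c "
from h import *
plan([.64,-.04,.19],down(-60),9)"; python3 -m handwheel '0 -0.065 0 -0.0276 0 -0.0282 0;0 -0.065 0 -0.0276 0 -0.0282 0;0 -0.065 0 -0.0276 0 -0.0282 0;0 -0.065 0 -0.0276 0 -0.0282 0;0 -0.065 0 -0.0276 0 -0.0282 0;0 -0.065 0 -0.0276 0 -0.0282 0;0 -0.065 0 -0.0276 0 -0.0282 0;0 -0.065 0 -0.0276 0 -0.0282 0';python3 -m handwheel '0 0 0 0 0 0 0;0 0 0 0 0 0 0;0 0 0 0 0 0 0;0 0 0 0 0 0 0;0 0 0 0 0 0 0;0 0 0 0 0 0 0;0 0 0 0 0 0 0;0 0 0 0 0 0 0'; python3 -c "
from h import *
plan([.656,-.016,.1],down(-60))
m=bot.camera_model('wrist');im=bot.get_image('wrist');cv2.imwrite('pics/w36.png',im)
print(w2p(m,[.6566,-.0157,.055]))
json.dump({k:np.array(v).tolist() for k,v in m.items()},open('w36.json','w'))"
```

```text
n 9 row: 0.0002 -0.0647 0.0001 -0.0261 -0.0010 -0.0257 | from [ 0.4586 -0.3098  0.181 ] op 0.0003 t 63.9 q [ 1.08  0.44 -0.71  1.56  0.3   1.25 -1.31] yaw -93.4 F [-0.7  0.3 -0.1]
t: 64.7
tool_pos: [0.636, -0.0522, 0.1784]
tool_rot: [-0.164, 0.689, -0.687, 0.161]
force: [0.8, -1.0, 0.1]
opening: -0.0002
t: 65.5
tool_pos: [0.6366, -0.0534, 0.1812]
tool_rot: [-0.162, 0.689, -0.687, 0.161]
force: [-0.5, 0.0, 0.5]
opening: -0.0001
n 3 row: 0.0009 -0.0209 0.0000 -0.0115 0.0271 -0.0080 | from [ 0.6366 -0.0534  0.1812] op -0.0001 t 65.5 q [ 0.53  0.65 -0.81  1.3   0.46  1.38 -1.37] yaw -63.6 F [-0.5  0.   0.5]
[282.44222089 142.82117059]
```

View pics/w36.png

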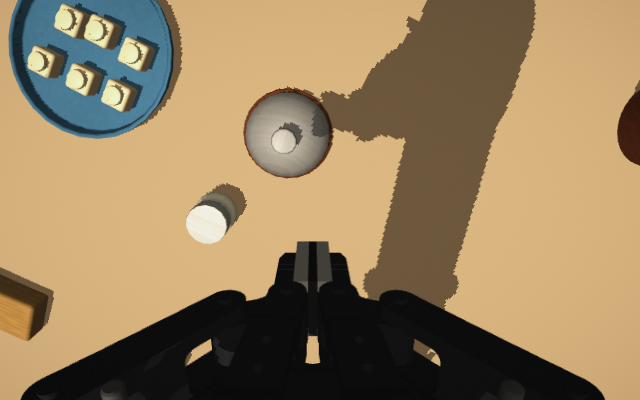

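```bash
python3 -c "
from h import *
m=json.load(open('w36.json')); b=p2w(m,284,141,.055); print(b); plan([b[0],b[1],.075],None,4)"
```

```text
[ 0.6583832  -0.01617444  0.055     ]
n 4 row: 0.0000 0.0000 0.0000 -0.0090 0.0266 -0.0058 | from [ 0.6366 -0.0532  0.1812] op 0.0002 t 65.55 q [ 0.53  0.65 -0.81  1.3   0.46  1.38 -1.37] yaw -63.6 F [-0.7 -0.8 -0.5]
```

```bash
python3 -m handwheel '0 0 0 -0.009 0.0266 -0.0058 0;0 0 0 -0.009 0.0266 -0.0058 0;0 0 0 -0.009 0.0266 -0.0058 0;0 0 0 -0.009 0.0266 -0.0058 0;0 0 0 0 0 0 0;0 0 0 0 0 0 0;0 0 0 0 0 0 0;0 0 0 0 0 0 0'; python3 -c "
from h import *
plan([.6584,-.0162,.055],None,2)
m=bot.camera_model('wrist');im=bot.get_image('wrist');cv2.imwrite('pics/w37.png',im)"
```

```text
t: 66.35
tool_pos: [0.6596, -0.0168, 0.0768]
tool_rot: [-0.16, 0.689, -0.688, 0.162]
force: [-0.4, -0.4, -0.3]
opening: -0.0003
n 2 row: 0.0000 0.0000 0.0000 0.0004 0.0109 -0.0005 | from [ 0.6596 -0.0168  0.0768] op -0.0003 t 66.35 q [ 0.44  0.77 -0.76  1.37  0.54  1.21 -1.47] yaw -63.6 F [-0.4 -0.4 -0.3]
```

View pics/w37.png

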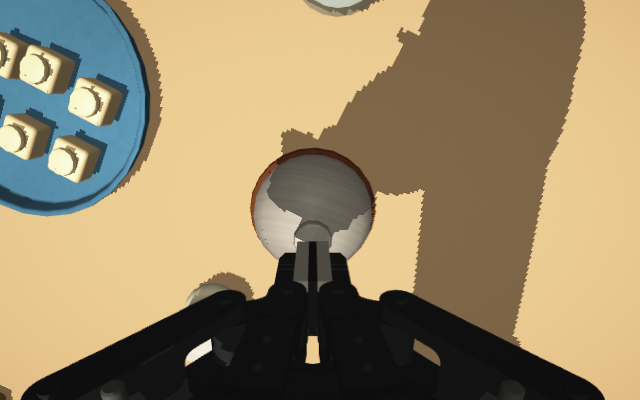

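```bash
python3 -m handwheel '0 0 0 0 0.011 0 0;0 0 0 0 0.011 0 0;0 0 0 0 0.004 0 0;0 0 0 0 0.003 0 0;0 0 0 0 0.002 0 0;0 0 0 0 0 0 0;0 0 0 0 0 0 0;0 0 0 0 0 0 0'
```

```text
t: 67.2
tool_pos: [0.6587, -0.0164, 0.0489]
tool_rot: [-0.161, 0.688, -0.688, 0.161]
force: [-7.3, -2.1, 22.9]
opening: 0.0001
```

```bash
python3 -m handwheel '0 0 0 0 -0.005 0 0;0 0 0 0 -0.02 0 0;0 0 0 0 -0.05 0 0;0 0 0 0 -0.05 0 0;0 0 0 0.03 -0.03 0 0;0 0 0 0.04 0 0.02 0;0 0 0 0.04 0 0.02 0;0 0 0 0 0 0 0'; python3 -m handwheel '0 0 0 0.04 0 0.02 0;0 0 0 0.04 0 0.02 0;0 0 0 0 0 0 0;0 0 0 0 0 0 0;0 0 0 0 0 0 0;0 0 0 0 0 0 0;0 0 0 0 0 0 0;0 0 0 0 0 0 0';python3 -c "
from h import *
print(st()['force'])
for n in('wrist','top','scene'): cv2.imwrite(f'pics/{n}38.png',bot.get_image(n))
im=cv2.imread('pics/scene38.png');cv2.imwrite('pics/s38z.png',cv2.resize(im[60:300,200:440],None,fx=2.5,fy=2.5,interpolation=2))
im=cv2.imread('pics/top38.png');cv2.imwrite('pics/t38z.png',cv2.resize(im[120:270,240:470],None,fx=3.4,fy=3.4,interpolation=2))"
```

```text
t: 68.0
tool_pos: [0.574, -0.1109, 0.1971]
tool_rot: [0.16, -0.688, 0.691, -0.155]
force: [0.3, 0.3, -0.6]
opening: 0.0002
t: 68.8
tool_pos: [0.5245, -0.1715, 0.1985]
tool_rot: [-0.163, 0.689, -0.687, 0.162]
force: [0.7, -0.0, -0.5]
opening: -0.0001
[ 0.65527964 -0.04618319 -0.53792107]
```

View pics/s38z.png

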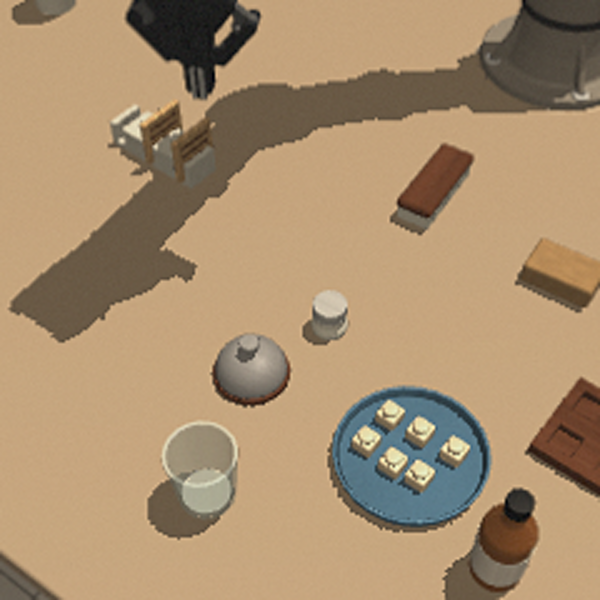

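View pics/t38z.png

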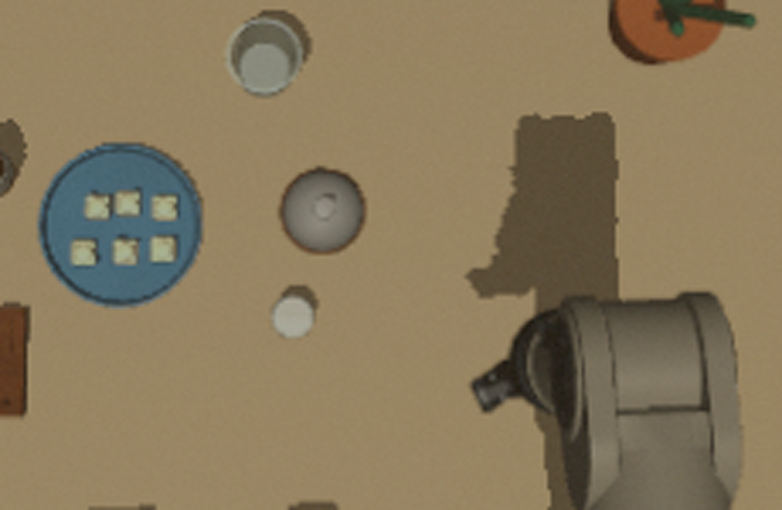

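```bash
python3 -c "
from bench import bot
print(bot.close_job())"
```

```text
the job is handed in; nothing more can be done
None
```

The counter is ready and the job is handed in, at about 69 s of the 210 s allowed. No verdict came back, so this rests on my own checks.

- **Melts:** all six are in the round dish. The last pictures show them upright, the outermost about 41 mm from the dish centre (limit 66 mm).
- **Plates:** only two were on the counter. I stood one on edge in the +52 mm groove and one in the middle groove. I then gripped each by its thickness and set it down. The middle one pressed on the floor at about 3 N. I felt no floor contact under the other before letting go.
    - The last wrist picture shows the middle plate upright.
    - The +52 mm plate's top edge read 3–4 mm off the groove centre line, under 5° of lean.
- **Bell:** I pressed the plunger with the fingers shut until the tip read 48.9 mm (the stop is at 49 mm) with 22.9 N pushing back. I then lifted clear, and the pictures show the head standing up again. I could not read the plunger joint directly.
- **Other things:** the jar, bottle and tumbler show no sign of having moved. At hand-in the arm was clear of everything and the force read close to zero.

My first rough top-camera position for the tray was about 6 mm off the wrist-camera one, so I worked from the wrist camera. I saw no plate knocked aside and no slackening of the grip.

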